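# Feel for the plug gauge in the dust box

### The job

The plug gauge lies somewhere out of sight in the grey lidded dust box: swing the lid open, feel for the gauge inside and lift it out. Set it down lying on the blue mat inside the black gauge tray, letting go only once it rests there, and then shut the lid again. Leave the other things on the bench where they are.

Things in the scene. Friction and masses are not known exactly. Their poses are not given: they have to be found in the camera images.
- dust_box: Grey steel box fixed to the bench, 190 deep (x) x 286 wide (y) x 145 mm high, 3 mm walls. Origin: centre of its underside at bench level; x points from the mouth (-x) into the box, z up. Front wall 30 mm high; a fixed roof at 145 mm covers the back half (x 0 to +95); from x = 0 the cheeks and lid slope down to the front wall. Roof and open lid overhang the floor: reach in leaning some 40 deg out of the mouth.
- box_floor (a point): Middle of the box's black inner floor, 184 x 280 mm, 9 mm above the bench; axes as the box's. The gauge lies loose on this floor, its place measured by nothing: its middle 20 mm towards the mouth to 15 mm towards the back of this point (x) and up to 55 mm to either side (y), its length along the box's x to within 0.3 rad.
- floor_front (a point): Middle of the inner floor's front edge, at the foot of the front wall. About the hidden gauge: 102 mm long, 0.25 to 0.36 kg, steel; in its middle a dark hexagon handle 58 mm long, 22 mm across flats, lying on a flat (22 mm high, 25 mm wide at half height), with an 18 mm bright plug at each end, the shorter one on a red neck.
- lid (a joint): Opening angle of the box's lid, rad: 0 shut, stop at 1.95; starts at 0 to 0.12. Flat plate 294 mm wide, 155 mm from hinge to free edge. Shut, it slopes 0.880 rad (50.4 deg) below level from the hinge towards the mouth; positive lifts the free edge up and back. Stiff hinge: it stays at any angle and takes 3 to 6 N at the pull to move. From 1.65 on, a hand leaning 40 deg fits under it.
- lid_pull (a point): Middle of the black pull on the lid's outer face: upright rounded block 16 mm thick (box's y), 34 mm long down the slope, standing 36 mm proud of the lid's inner face; pinch it across its thickness. The point is 122 mm from the hinge line along the lid, 24 mm out from its inner face, at mid-width. Moves with the lid.
- lid_hinge (a point): Middle of the lid's hinge line, which runs along the box's y: at x = 0, y = 0, z = 147 mm in the box's frame; axes as the box's. Does not move with the lid.
- tray_mat: Blue rubber mat, 140 x 180 x 3 mm, on the floor of the black gauge tray (150 x 190 mm outside, walls 4 mm thick and 14 mm high, fixed to the bench). Origin: centre of the mat's underside; its top is 7 mm above the bench. x along the 140 mm side, y along the 180 mm side, z up.
- screw_dish: Bystander: round metal dish of screws, 66 mm across, 18 mm high; origin at the centre of its underside.
- flux_bottle: Bystander: yellow bottle with an orange nozzle, 38 mm across, 99 mm high; origin at the centre of its underside.
- screwdriver: Bystander: screwdriver with a red handle lying on the bench, 165 mm long, 21 mm thick; origin under its middle.
- tape_roll: Bystander: roll of brown-yellow tape lying flat, 72 mm across, 22 mm high; origin at the centre of its underside.

How it is judged:
On the way, in this order (a step that is already met when the one before it is completed fails the run):
1. the lid is swung well open (value of joint lid above 1.2 rad), for 0.2 s.
2. the gauge has been lifted clear of the box, through the open lid (contact force between dust_box and anything else below 0.1 N and value of joint lid above 0.8 rad), for 0.2 s.
3. the gauge is set down on the mat while the fingers still hold it (contact force between tray_mat and anything else above 0.5 N and contact force between the fingers and anything else above 2 N and height (world z) of the grasp point below 0.07 m and horizontal distance between the grasp point and tray_mat below 0.12 m), for 0.05 s.
At the end, for the whole second after the job is handed in: the gauge lies in the tray with its whole weight on the mat (at least 2.3 N, so not leaning on the rim), nothing is left in or on the dust box, and its lid is shut to within 0.08 rad (contact force between tray_mat and anything else above 2.3 N and contact force between dust_box and anything else below 0.1 N and value of joint lid below 0.08 rad); the robot touches nothing.
It fails at once if the screw dish is moved (distance of screw_dish from where it was at the start of the episode above 0.03 m).
It fails at once if the flux bottle is moved (distance of flux_bottle from where it was at the start of the episode above 0.03 m).
It fails at once if the screwdriver is moved (distance of screwdriver from where it was at the start of the episode above 0.03 m).
It fails at once if the tape roll is moved (distance of tape_roll from where it was at the start of the episode above 0.03 m).
It also fails if it takes over 70 s, if anything falls off the work surface, if the arm or the gripper's body presses on something with over 40 N, if the wrist force passes 120 N, or if a joint passes its speed limit or range.

### The arm

A 7-joint arm with a two-finger parallel gripper is mounted at the origin on the work surface; the furniture and walls round the work are solid. World frame = base frame: x ahead of the robot, y to its left, z up, the work surface at z = 0. Lengths are in m, angles in rad, forces in N, time in s.
With the tool pointing down it reaches from about 0.4 to 0.85 m from the base axis. Payload 10.4 kg.
Tool frame: the origin (TCP) lies between the finger pads; the fingertips stand manip.tcp_to_tips ahead of it and the grasp point (between the pads) lies 2 mm behind it (manip.tcp_to_tips is the distance from the TCP to the fingertips, in m); y points along the fingers, z is the direction in which the jaws open and shut, and the axes are right-handed (so a half turn about y gives the same grasp; the last joint's range is limited). The gripper opens to 85 mm and grips with 20 to 120 N. Pads are 22 mm wide; open, the fingers measure 114 mm over their backs; the gripper's body (76 mm by 85 mm) begins 54 mm behind the grasp point. The pads swing forward as they close: fully open they stand 13 mm farther back than shut.
Start: joints at [-0.023, 0.332, -0.065, 1.46, 0.022, 1.35, -0.088], TCP at [0.625, 0, 0.248] pointing down, gripper open.
Joint ranges: [-2.6, 2.6], [-0.5, 2.12], [-1.47, 1.34], [0.16, 2.42], [-1.27, 4.41], [0.06, 2.06], [-2.6, 2.6]. Speed limits (rad/s): [2.22, 2.22, 2.79, 2.79, 3.14, 3.14, 3.14].

### API

Orientations are given as a unit quaternion [x, y, z, w].
In Python, from workcell import manip gives the robot as it stands. The module is installed in compiled form; this text tells all that it offers.
- The arm moves only by the tool move_arm, never from a script. Its argument "increments" is a list of rows, each an object with "offset": the shift along the tool's x, y, z in m, a list of three; "yaw": the turn about the tool's y in degrees; "jaw": the closure in counts, from 0 (fully open) to 255 (shut). In form: [{"offset": [tx, ty, tz], "yaw": yaw, "jaw": jaw}, ...]. A call has 1 to 10 rows; each row is the pose to reach, as a shift and turn from the pose measured when the call began, along the tool's axes at that moment; what a row does not reach only later rows make up. A row lasts 1/12 s, in which the tool goes at most 41.7 mm and 7.16 degrees, less where a joint would pass 70% of its speed; a pose out of reach is approached as far as the arm can. A call with a gripper value outside its range is refused whole. The fingers move at their own pace and stop on an object; "squeeze" is the grip in N (left out, the last holds). Time passes only in rows, so rows that repeat a pose let the fingers close. It gives the time, the measured TCP pose, the force and the opening at its end, in the units of the state.
- manip.get_obs(): the state, without advancing time (a new reading comes with each control period).
- manip.camera(name): name is "scene" or "side" or "wrist"; returns a dict with "pixels" (400x640x3 uint8, red, green, blue), "depth" (400x640 float32, m along the optical axis (not along the pixel's ray), 0 where there is no reading), "intrinsics" (3x3 intrinsics, pixels), "R" (3x3) and "t" (3): a world point X has camera coordinates R X + t; the wrist camera has in their place "mount" (4x4, takes a point from camera to tool coordinates, whose origin is the TCP and whose axes are the tool frame's). Camera axes: x right, y down, z forward; pixel columns grow to the right and rows downward; lengths in m; the calibration is good to about 2 mm. A picture is of the moment at which its call begins: read the wrist's pose just before it.
- manip.hand_in(): hands the job in, once; it reports no verdict.
Trained networks look in a picture, given as the dict that the camera call returned (one of the last four; its "shot" number tells which), for a name from the list of things; names that differ only in an ending like _2 or _b are one class to them, and where a whole thing is asked for, a point or a joint stands for the part that bears it (a point fixed in the world has none). Each returns a list of dicts, best first, with "confidence" (0 to 1); they miss things now and then, are a little off and sometimes report something else, mostly with a low value. They report only what shows in the picture. A call takes as long as a camera call.
- manip.recognise(picture, query): "bbox" ([left, top, right, bottom] in pixels, round what is visible of it).
- manip.spot_point(picture, query): "centre" ([column, row] in pixels: a listed point, or the origin of a listed thing).
The state is a dict: "clock": time; "joint_pos": joint angles; "joint_velocities": joint speeds; "tau": joint torques, N m; "position": TCP position; "ee_rot": TCP orientation; "ft_force": force on the tool from outside, world axes, zero at the start; "torque": the same for the moment, N m; "grip_width": opening from 0.0 (shut) to 1.0 (fully open).
Only numpy, scipy, OpenCV 4.12 (cv2) and the standard library are available. Lean on these libraries where they do the work, as an engineer would, in place of code of your own. Each camera call takes 0.05 s, during which the arm holds its last target. There are 200 camera calls.

## Working session

There is one attempt and no reset: what is moved stays moved. The work goes in short steps, Python scripts to look and compute and a tool call to move; the robot and the scene stay as the last step left them, time stands still between calls to the robot, and variables do not carry over. Pictures are saved under pics/ and viewed, about 8 in all and at most 12, crops included, and the job is handed in when it is done.

Besides the shell and the picture viewer there is one more tool, called by a JSON object that holds its "op" and its "data". move_arm: Moves the arm, as the interface text tells. Its arguments: {"type":"object","properties":{"increments":{"type":"array","items":{"type":"object","properties":{"offset":{"type":"array","items":{"type":"number"}},"yaw":{"type":"number"},"jaw":{"type":"number"}}}},"squeeze":{"type":"number"}},"required":["increments"]}

```bash
mkdir -p pics; cat > h.py <<'E'
import numpy as np, cv2
from workcell import manip
from scipy.spatial.transform import Rotation as Rn
def save(p,n): cv2.imwrite('pics/'+n,p['pixels'][:,:,::-1])
def w(p,uv,z=None,pose=None):
    K=p['intrinsics'];r=np.linalg.inv(K)@np.array([uv[0],uv[1],1.])
    if 'R' in p: R=p['R'].T;c=-R@p['t']
    else:
        M=pose@p['mount'];R=M[:3,:3];c=M[:3,3]
    d=R@r
    if z is not None: return c+d*(z-c[2])/d[2]
    u,v=int(round(uv[0])),int(round(uv[1]))
    a=p['depth'][max(0,v-2):v+3,max(0,u-2):u+3];a=a[a>0]
    return c+d*np.median(a) if a.size else None
def pose():
    o=manip.get_obs();T=np.eye(4);T[:3,:3]=Rn.from_quat(o['ee_rot']).as_matrix();T[:3,3]=o['position'];return T,o
E
python3 - <<'E'
from h import *
np.set_printoptions(precision=4,suppress=True)
T,o=pose();print(o,manip.tcp_to_tips);print(T)
for n in ['scene','side']:
    p=manip.camera(n);save(p,n+'0.png')
    R=p['R'].T;print(n,'cam at',-R@p['t'])
    for q in ['dust_box','floor_front','lid_pull','lid_hinge','tray_mat','screw_dish','flux_bottle','screwdriver','tape_roll']:
        s=manip.spot_point(p,q)[:1]
        for x in s: print(q,x['centre'],round(x['confidence'],2),'depth pt',w(p,x['centre']))
E
```

```text
{'clock': 0.0, 'joint_pos': array([-0.0226,  0.3329, -0.0647,  1.461 ,  0.0216,  1.3499, -0.0885]), 'joint_velocities': array([-0.001 ,  0.0006,  0.0012,  0.001 ,  0.0009,  0.0019, -0.0003]), 'tau': array([  0.0005, -62.545 ,   0.0497, -39.161 ,   0.0164,   0.0098,
        -0.    ]), 'position': array([ 0.6246, -0.    ,  0.2475]), 'ee_rot': array([ 0.5004, -0.5003,  0.4997, -0.4996]), 'ft_force': array([-0.7316,  0.0192,  0.4353]), 'torque': array([-0.0661, -0.0125, -0.0139]), 'grip_width': 0.9993587481545945} 0.017
[[ 0.     -0.0014  1.      0.6246]
 [-1.     -0.0001  0.     -0.    ]
 [ 0.0001 -1.     -0.0014  0.2475]
 [ 0.      0.      0.      1.    ]]
scene cam at [0.2851 0.4398 0.7703]
dust_box [286.2, 312.6] 0.86 depth pt [0.4931 0.2081 0.145 ]
floor_front [322.5, 287.6] 0.81 depth pt [0.4795 0.1108 0.0894]
lid_pull [325.6, 262.4] 0.87 depth pt [0.5005 0.0617 0.0946]
lid_hinge [283.4, 274.8] 0.81 depth pt [0.5367 0.1504 0.1465]
tray_mat [391.8, 216.2] 0.58 depth pt [ 0.4528 -0.1837  0.0062]
screw_dish [316.6, 195.4] 0.69 depth pt [ 0.6471 -0.1504  0.0092]
flux_bottle [315.1, 172.8] 0.53 depth pt [ 0.6869 -0.211   0.0189]
screwdriver [333.8, 187.2] 0.52 depth pt [ 0.6263 -0.2044  0.0007]
tape_roll [285.5, 217.7] 0.8 depth pt [ 0.6808 -0.0557 -0.0002]
side cam at [ 0.3988 -0.691   0.6157]
dust_box [281.6, 201.9] 0.6 depth pt [0.5213 0.0662 0.0659]
floor_front [278.8, 222.4] 0.91 depth pt [0.5111 0.0653 0.0041]
lid_pull [277.6, 200.5] 0.55 depth pt [0.5096 0.0527 0.0816]
lid_hinge [283.1, 152.5] 0.9 depth pt [0.5487 0.1683 0.1456]
tray_mat [274.0, 298.5] 0.56 depth pt [ 0.4557 -0.1764  0.0063]
screw_dish [354.6, 273.3] 0.84 depth pt [ 0.6361 -0.1548  0.0089]
flux_bottle [390.1, 299.5] 0.76 depth pt [ 0.6796 -0.243   0.0117]
screwdriver [351.4, 294.7] 0.94 depth pt [ 0.6113 -0.2051  0.0038]
tape_roll [360.9, 240.2] 0.86 depth pt [ 0.6915 -0.0478  0.0002]
```

View pics/scene0.png

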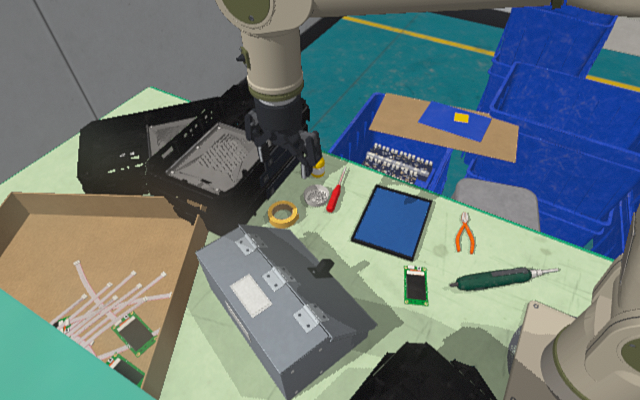

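View pics/side0.png

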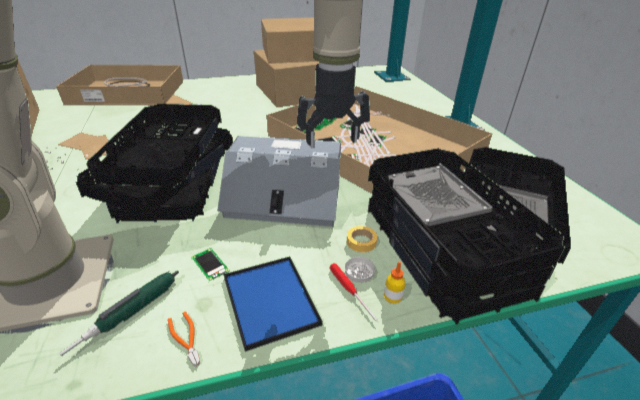

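Scene: the box's mouth faces -y (the pull is at 320,268 in scene and 277,202 in side). The tray is at about 393,222 and crates flank the box. Next I fit the box pose from depth.

```bash
cat > cl.py <<'E'
from h import *
def cloud(p,T=None):
    K=p['intrinsics'];v,u=np.mgrid[0:400,0:640];d=p['depth'];m=d>0
    r=np.stack([(u-K[0,2])/K[0,0],(v-K[1,2])/K[1,1],np.ones_like(d)],-1)*d[...,None]
    if 'R' in p: X=(r-p['t'])@p['R']
    else:
        M=T@p['mount'];X=r@M[:3,:3].T+M[:3,3]
    X[~m]=np.nan;return X
E
python3 - <<'E'
from cl import *
np.set_printoptions(precision=4,suppress=True)
for n in ['scene','side']:
    p=manip.camera(n);X=cloud(p).reshape(-1,3)
    m=(abs(X[:,2]-.146)<.004)&(X[:,0]>.33)&(X[:,0]<.74)&(X[:,1]>.1)&(X[:,1]<.33)
    rect=cv2.minAreaRect(X[m][:,:2].astype(np.float32)*1000);print(n,m.sum(),rect,cv2.boxPoints(rect).tolist())
    # lid points
    m=(X[:,2]>.06)&(X[:,2]<.13)&(X[:,0]>.46)&(X[:,0]<.66)&(X[:,1]>.03)&(X[:,1]<.16)
    Y=X[m]
    for i in range(5):
        c=Y.mean(0);nn=np.linalg.svd(Y-c,full_matrices=False)[2][2];e=(Y-c)@nn;Y=Y[abs(e)<max(.002,1.5*e.std())] 
    nn*=np.sign(nn[2]);print('lid',len(Y),c,nn,'slope',np.arccos(nn[2]),'az',np.arctan2(nn[1],nn[0]))
    for q in ['lid_pull','tray_mat']:
        print(q,[(x['bbox'],x['confidence']) for x in manip.recognise(p,q)[:1]])
    # pull points: above lid plane
    m=(X[:,0]>.4)&(X[:,0]<.66)&(X[:,1]>.0)&(X[:,1]<.16)&(X[:,2]<.15);e=(X-c)@nn;Z=X[m&(e>.012)&(e<.045)];print('pull',len(Z),np.median(Z,0),Z.min(0),Z.max(0))
    # mat
    px=p['pixels'].reshape(-1,3).astype(int)
    m=(px[:,2]>px[:,0]+50)&(abs(X[:,2]-.007)<.006)&(X[:,0]>.3)&(X[:,0]<.65)&(X[:,1]<-.03)&(X[:,1]>-.35)
    print('mat',m.sum(),cv2.minAreaRect(X[m][:,:2].astype(np.float32)*1000))
E
```

```text
scene 8742 ((514.97314453125, 211.6705322265625), (107.03046417236328, 382.40972900390625), 67.96636962890625) [[317.6568603515625, 233.79449462890625], [672.1368408203125, 90.33319854736328], [712.2894287109375, 189.54656982421875], [357.8094482421875, 333.00787353515625]]
lid 2067 [0.551  0.0949 0.0988] [-0.2602 -0.6446  0.7189] slope 0.7686464078808728 az -1.95438620254184
lid_pull [([238.0, 223.0, 377.4, 339.7], 0.63)]
tray_mat [([353.6, 186.3, 430.5, 255.2], 0.7)]
pull 331 [0.4918 0.0458 0.0687] [ 0.4002  0.     -0.0035] [0.5137 0.0781 0.0989]
mat 3279 ((464.82244873046875, -179.61422729492188), (316.7066650390625, 270.1352233886719), 0.3014325201511383)
side 2085 ((514.2156372070312, 211.2369842529297), (112.34927368164062, 381.430908203125), 68.08870697021484) [[316.314208984375, 230.2896728515625], [670.1915893554688, 87.95083618164062], [712.1170654296875, 192.18429565429688], [358.23968505859375, 334.52313232421875]]
lid 2417 [0.5582 0.0888 0.0975] [-0.2583 -0.6415  0.7223] slope 0.7637008196007006 az -1.9536159475515777
lid_pull [([221.5, 153.5, 338.3, 220.5], 0.6)]
tray_mat [([229.9, 261.5, 316.7, 343.3], 0.63)]
pull 201 [0.4948 0.0429 0.075 ] [ 0.4002  0.0001 -0.0015] [0.5158 0.0677 0.0989]
mat 4998 ((475.08721923828125, -198.72219848632812), (247.3752899169922, 349.5932922363281), 89.8665771484375)
```

```bash
python3 - <<'E'
from cl import *
np.set_printoptions(precision=4,suppress=True)
th=1.188;ex=np.array([np.cos(th),np.sin(th)]);ey=np.array([-ex[1],ex[0]])
O=np.array([.515,.211])
for n in ['scene','side']:
    p=manip.camera(n);X=cloud(p).reshape(-1,3)
    a=(X[:,:2]-O)@ex;b=(X[:,:2]-O)@ey
    m=(abs(X[:,2]-.146)<.004)&(abs(a)<.06)&(abs(b)<.25)
    h=np.histogram(b[m],np.arange(-.25,.251,.01))[0];print(n,'b hist',h)
    mm=m&(abs(b)<.1);print('a hist',np.histogram(a[mm],np.arange(-.07,.071,.005))[0])
    print('top rows z>.1 a',np.percentile(a[mm],[0.5,99.5]))
    px=p['pixels'].reshape(-1,3).astype(int)
    m=(px[:,2]>px[:,0]+50)&(abs(X[:,2]-.007)<.006)&(X[:,0]>.3)&(X[:,0]<.65)&(X[:,1]<-.03)&(X[:,1]>-.35)
    I=(m.reshape(400,640)*255).astype(np.uint8);k,l,s,c=cv2.connectedComponentsWithStats(I);j=1+s[1:,4].argmax()
    print('mat',cv2.minAreaRect(X[(l==j).ravel()][:,:2].astype(np.float32)*1000))
    # dark pull
    lidp=np.array([.5546,.0918,.098]);nn=np.array([-.259,-.643,.7205]);e=(X-lidp)@nn
    m=(px.max(1)<70)&(e>.005)&(e<.045)&(X[:,0]>.46)&(X[:,0]<.56)&(X[:,1]>.02)&(X[:,1]<.12)
    Z=X[m];print('pull',len(Z),np.median(Z,0),'b',np.percentile((Z[:,:2]-O)@ey,[2,50,98]),'a',np.percentile((Z[:,:2]-O)@ex,[2,98]))
E
```

```text
scene b hist [  0   0   0   0   0   1 203 224 207 243 241 244 261 252 251 268 261 275
 275 297 301 304 321 331 328 334 343 339 361 365 374 394 396 405 316   4
   0   0   0   0   0   0   0  50  44  12   0   0   0   0]
a hist [  0   0   0  35 216 201 298 306 307 305 317 315 316 313 325 331 326 334
 334 340 335 352 343 347 292   0   0   0]
top rows z>.1 a [-0.05    0.0536]
mat ((446.73944091796875, -175.80093383789062), (139.9335479736328, 181.6200714111328), 6.667862415313721)
pull 195 [0.5011 0.0667 0.0855] b [-0.052  -0.0404 -0.0369] a [-0.1601 -0.1238]
side b hist [ 0  0  0  0  0  3 79 79 79 76 73 77 75 46 59 73 78 77 76 72 75 72 71 73
 72 79 73 75 77 67 74 64 73 69 51  1  0  0  0  0  0  0  0 45 18  1  0  0
  0  0]
a hist [  0   0  10  88 164  57  32  46  71  76  47  67  68  84  71  62  55  73
  54  66  58  52  53  67  19   1   0   0]
top rows z>.1 a [-0.0559  0.0521]
mat ((448.0154113769531, -171.46847534179688), (141.32583618164062, 180.3023681640625), 6.845016002655029)
pull 140 [0.5036 0.0521 0.0839] b [-0.0569 -0.05   -0.0388] a [-0.1644 -0.1178]
```

The lid opening is about 0.114, the box frame azimuth 68.1°, and the hinge sits at (0.543,0.156,0.147). That puts the pull at (0.504,0.059,0.080), which matches both cameras. I'll move above the pull with the jaws across it.

{"op": "move_arm", "data": {"increments": [{"offset": [-0.015, 0.015, -0.03], "yaw": 6, "jaw": 0}, {"offset": [-0.03, 0.03, -0.06], "yaw": 12, "jaw": 0}, {"offset": [-0.043, 0.05, -0.09], "yaw": 18, "jaw": 0}, {"offset": [-0.057, 0.07, -0.122], "yaw": 21.9, "jaw": 0}, {"offset": [-0.057, 0.07, -0.122], "yaw": 21.9, "jaw": 0}, {"offset": [-0.057, 0.07, -0.122], "yaw": 21.9, "jaw": 0}], "squeeze": 40}}

```text
clock: 1.9
position: [0.5008, 0.0576, 0.1772]
ee_rot: [-0.397, 0.586, -0.585, 0.396]
ft_force: [1.3, -0.6, 0.3]
grip_width: 0.997
```

```bash
cat > bx.py <<'E'
from cl import *
np.set_printoptions(precision=4,suppress=True)
th=1.188;ex=np.array([np.cos(th),np.sin(th),0]);ey=np.array([-ex[1],ex[0],0]);ez=np.array([0,0,1.])
B=np.array([.5428,.1556,0]);RB=np.stack([ex,ey,ez],1)
def tob(X): return (X-B)@RB
def pull(phi):
    s=.88-phi;return B+RB@np.array([-.122*np.cos(s)-.024*np.sin(s),0,.147-.122*np.sin(s)+.024*np.cos(s)])
def tool(Pw,T): return T[:3,:3].T@(Pw-T[:3,3])
E
python3 - <<'E'
from bx import *
T,o=pose();p=manip.camera('wrist');save(p,'w1.png');print(T,o['ft_force'])
X=cloud(p,T);b=tob(X.reshape(-1,3))
for q in ['lid_pull','lid_hinge']:
    for s in manip.spot_point(p,q)[:1]: print(q,s,w(p,s['centre'],pose=T),'box',tob(w(p,s['centre'],pose=T)))
s=.766;d=b-[0,0,.147];al=-d[:,0]*np.cos(s)-d[:,2]*np.sin(s);out=-d[:,0]*np.sin(s)+d[:,2]*np.cos(s)
m=(out>.02)&(out<.045)&(al>.05)&(al<.16)&(abs(b[:,1])<.05)
print('pull pts',m.sum(),'y',np.percentile(b[m,1],[1,50,99]),'al',np.percentile(al[m],[1,50,99]),'out',np.percentile(out[m],[1,50,99]))
m=(abs(b[:,1])>.02)&(abs(b[:,1])<.05)&(al>.02)&(al<.15)&(abs(out)<.02);print('lid out',np.percentile(out[m],[5,50,95]),m.sum(), np.polyfit(al[m],out[m],1))
print('pull',tool(pull(.114),T))
E
```

```text
[[-0.3708 -0.0026  0.9287  0.5008]
 [-0.9287 -0.0005 -0.3708  0.0576]
 [ 0.0015 -1.     -0.0023  0.1772]
 [ 0.      0.      0.      1.    ]] [ 1.3188 -0.587   0.2954]
lid_pull {'centre': [316.7, 207.4], 'confidence': 0.8} [0.5042 0.0657 0.0991] box [-0.0978  0.0022  0.0991]
lid_hinge {'centre': [325.8, 28.5], 'confidence': 0.84} [0.5446 0.1562 0.1531] box [ 0.0012 -0.0014  0.1531]
pull pts 791 y [-0.0074  0.0005  0.0078] al [0.102  0.1052 0.1322] out [0.0202 0.0336 0.0365]
lid out [0.0022 0.0029 0.0037] 11671 [-0.003   0.0031]
pull [-0.0022  0.0975  0.0026]
```

View pics/w1.png

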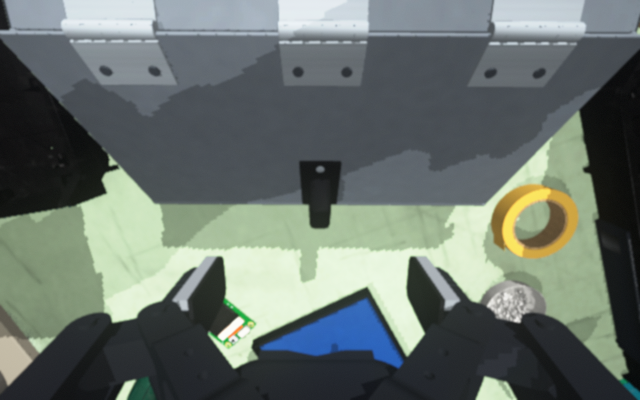

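The picture shows the pull at (320,195), centred between the pads, and the depth fit agrees to about 1 mm. I'll descend and pinch it.

{"op": "move_arm", "data": {"increments": [{"offset": [-0.003, 0.04, 0.002], "yaw": 0, "jaw": 0}, {"offset": [-0.003, 0.075, 0.002], "yaw": 0, "jaw": 0}, {"offset": [-0.003, 0.094, 0.002], "yaw": 0, "jaw": 0}, {"offset": [-0.003, 0.094, 0.002], "yaw": 0, "jaw": 120}, {"offset": [-0.003, 0.094, 0.002], "yaw": 0, "jaw": 255}, {"offset": [-0.003, 0.094, 0.002], "yaw": 0, "jaw": 255}, {"offset": [-0.003, 0.094, 0.002], "yaw": 0, "jaw": 255}, {"offset": [-0.003, 0.094, 0.002], "yaw": 0, "jaw": 255}], "squeeze": 40}}

```text
clock: 2.72
position: [0.509, 0.0588, 0.0872]
ee_rot: [0.394, -0.585, 0.587, -0.398]
ft_force: [0.2, -0.5, 0.3]
grip_width: 0.295
```

```bash
python3 - <<'E'
from bx import *
T,o=pose();print(o['grip_width'],o['ft_force'],tob(T[:3,3]))
p0=pull(.114)
for f in np.linspace(.114,1.95,15): print(round(f,3),T[:3,:3].T@(pull(f)-p0))
E
```

```text
0.29476712295465957 [ 0.1589 -0.4897  0.2737] [-0.1024 -0.0048  0.0872]
0.114 [0. 0. 0.]
0.245 [ 0.0079 -0.0143  0.0001]
0.376 [ 0.0138 -0.0295  0.0001]
0.507 [ 0.0177 -0.0453  0.0002]
0.639 [ 0.0195 -0.0615  0.0003]
0.77 [ 0.0191 -0.0778  0.0004]
0.901 [ 0.0167 -0.0939  0.0004]
1.032 [ 0.0121 -0.1095  0.0005]
1.163 [ 0.0055 -0.1244  0.0006]
1.294 [-0.0029 -0.1384  0.0007]
1.425 [-0.0131 -0.1511  0.0007]
1.557 [-0.0249 -0.1623  0.0008]
1.688 [-0.0381 -0.1719  0.0008]
1.819 [-0.0524 -0.1798  0.0009]
1.95 [-0.0675 -0.1856  0.0009]
```

{"op": "move_arm", "data": {"increments": [{"offset": [0.0, 0.003, -0.004], "yaw": 0, "jaw": 255}, {"offset": [0, 0.003, -0.004], "yaw": 0, "jaw": 255}, {"offset": [0, 0.003, -0.004], "yaw": 0, "jaw": 255}, {"offset": [0, 0.003, -0.004], "yaw": 0, "jaw": 255}, {"offset": [0, 0.003, -0.004], "yaw": 0, "jaw": 255}], "squeeze": 40}}

```text
clock: 3.13
position: [0.5053, 0.0616, 0.0852]
ee_rot: [0.394, -0.585, 0.586, -0.398]
ft_force: [-5.2, 5.4, 3.8]
grip_width: 0.174
```

{"op": "move_arm", "data": {"increments": [{"offset": [0.004, -0.007, 0], "yaw": 0, "jaw": 255}, {"offset": [0.008, -0.0143, 0], "yaw": 0, "jaw": 255}, {"offset": [0.011, -0.022, 0], "yaw": 0, "jaw": 255}, {"offset": [0.0138, -0.0295, 0], "yaw": 0, "jaw": 255}, {"offset": [0.0158, -0.0374, 0], "yaw": 0, "jaw": 255}, {"offset": [0.0177, -0.0453, 0], "yaw": 0, "jaw": 255}, {"offset": [0.0186, -0.0534, 0], "yaw": 0, "jaw": 255}, {"offset": [0.0195, -0.0615, 0], "yaw": 0, "jaw": 255}, {"offset": [0.0193, -0.0696, 0], "yaw": 0, "jaw": 255}, {"offset": [0.0191, -0.0778, 0], "yaw": 0, "jaw": 255}], "squeeze": 40}}

```text
clock: 3.97
position: [0.4981, 0.0444, 0.1639]
ee_rot: [0.393, -0.585, 0.586, -0.399]
ft_force: [6.6, 6.5, -10.6]
grip_width: 0.181
```

```bash
cat > lid.py <<'E'
from bx import *
def lid(T=None):
    T,o=pose();b=tob(T[:3,3]);return T,o,b
T,o,b=lid();print(b,o['ft_force'],o['grip_width'])
# angle about hinge of TCP minus angle of pull at phi
a=np.arctan2(b[2]-.147,-b[0]); 
f=np.linspace(0,1.95,400);P=np.array([tob(pull(x)) for x in f]);a2=np.arctan2(P[:,2]-.147,-P[:,0])
f0=np.interp(a,a2,f);print('phi',f0,'r',np.hypot(b[0],b[2]-.147))
for g in np.arange(f0,1.96,.1): print(round(g,2),T[:3,:3].T@(pull(g)-pull(f0)))
E
python3 lid.py
```

```text
[-0.1199 -0.0001  0.1639] [  6.5747   6.5194 -10.5869] 0.18108674502910305
phi 0.8256132589155442 r 0.1210556735199434
0.83 [0. 0. 0.]
0.93 [-0.0024 -0.0122  0.0001]
1.03 [-0.006  -0.0241  0.0001]
1.13 [-0.0108 -0.0355  0.0002]
1.23 [-0.0168 -0.0465  0.0003]
1.33 [-0.0237 -0.0568  0.0004]
1.43 [-0.0317 -0.0663  0.0004]
1.53 [-0.0406 -0.075   0.0005]
1.63 [-0.0503 -0.0828  0.0005]
1.73 [-0.0607 -0.0895  0.0006]
1.83 [-0.0718 -0.0952  0.0006]
1.93 [-0.0833 -0.0997  0.0007]
```

{"op": "move_arm", "data": {"increments": [{"offset": [-0.0024, -0.0122, 0], "yaw": 0, "jaw": 255}, {"offset": [-0.006, -0.0241, 0], "yaw": 0, "jaw": 255}, {"offset": [-0.0108, -0.0355, 0], "yaw": 0, "jaw": 255}, {"offset": [-0.0168, -0.0465, 0], "yaw": 0, "jaw": 255}, {"offset": [-0.0237, -0.0568, 0], "yaw": 0, "jaw": 255}, {"offset": [-0.0317, -0.0663, 0], "yaw": 0, "jaw": 255}, {"offset": [-0.0406, -0.075, 0], "yaw": 0, "jaw": 255}, {"offset": [-0.0503, -0.0828, 0], "yaw": 0, "jaw": 255}, {"offset": [-0.0607, -0.0895, 0], "yaw": 0, "jaw": 255}, {"offset": [-0.0718, -0.0952, 0], "yaw": 0, "jaw": 255}], "squeeze": 40}}

```text
clock: 4.8
position: [0.5244, 0.1096, 0.2603]
ee_rot: [0.393, -0.585, 0.587, -0.398]
ft_force: [3.8, -5.4, -8.7]
grip_width: 0.179
```

```bash
python3 lid.py
```

```text
[-0.0496 -0.0002  0.2603] [ 3.7827 -5.4112 -8.6564] 0.1793879539671853
phi 1.8440668122710662 r 0.12366258498852081
1.84 [0. 0. 0.]
1.94 [-0.0116 -0.0044  0.    ]
```

{"op": "move_arm", "data": {"increments": [{"offset": [-0.006, -0.003, 0], "yaw": 0, "jaw": 255}, {"offset": [-0.01, -0.004, 0], "yaw": 0, "jaw": 255}, {"offset": [-0.01, -0.004, 0], "yaw": 0, "jaw": 255}, {"offset": [-0.01, -0.004, 0], "yaw": 0, "jaw": 120}, {"offset": [-0.01, -0.004, 0], "yaw": 0, "jaw": 80}, {"offset": [-0.01, -0.004, 0], "yaw": 0, "jaw": 60}, {"offset": [-0.01, -0.03, 0], "yaw": 0, "jaw": 60}, {"offset": [-0.01, -0.07, 0], "yaw": 0, "jaw": 60}, {"offset": [-0.01, -0.1, 0], "yaw": 0, "jaw": 60}, {"offset": [-0.01, -0.1, 0], "yaw": 0, "jaw": 60}], "squeeze": 40}}

```text
clock: 5.63
position: [0.5289, 0.1195, 0.3677]
ee_rot: [0.39, -0.584, 0.588, -0.402]
ft_force: [1.0, 0.3, 1.0]
grip_width: 0.766
```

```bash
python3 - <<'E'
from bx import *
T,o=pose();print(o)
for n in ['side','scene']:
    p=manip.camera(n);X=cloud(p).reshape(-1,3);b=tob(X)
    save(p,n+'1.png')
    m=(b[:,2]>.17)&(b[:,2]<.275)&(abs(b[:,1])<.14)&(b[:,0]>-.1)&(b[:,0]<.02)
    if m.sum()>50: c=np.polyfit(b[m,2],b[m,0],1);print(n,m.sum(),'lid s',np.arctan(c[0]),c,'phi',.88+np.pi/2-abs(np.arctan(c[0])))
    m=(abs(b[:,0])<.08)&(abs(b[:,1])<.12)&(b[:,2]<.04)
    print('inside',m.sum()); 
    if m.sum(): print(np.percentile(b[m],[1,50,99],axis=0))
    mm=m&(b[:,2]>.016)&(b[:,2]<.036);
    if mm.sum(): print('high',mm.sum(),np.percentile(b[mm],[2,50,98],axis=0))
    P=p['pixels'];
    if n=='side': cv2.imwrite('pics/crop.png',cv2.resize(P[100:260,190:370,::-1],None,fx=4,fy=4,interpolation=cv2.INTER_CUBIC)[:600])
E
```

```text
{'clock': 5.6333, 'joint_pos': array([-0.1947,  0.1054, -0.1232,  1.4871,  0.0139,  1.5325, -0.7004]), 'joint_velocities': array([ 0.0008,  0.0285, -0.003 ,  0.1014,  0.0008, -0.0893, -0.0016]), 'tau': array([ -0.0224, -43.7789,  -0.0879, -38.8497,   0.0109,   1.3164,
         0.0209]), 'position': array([0.5289, 0.1195, 0.3677]), 'ee_rot': array([ 0.3899, -0.584 ,  0.588 , -0.4015]), 'ft_force': array([1.0171, 0.3093, 0.9774]), 'torque': array([-0.0147, -0.0498, -0.0055]), 'grip_width': 0.7661789330355188}
side 3180 lid s -0.6416363039347831 [-0.7471  0.1081] phi 1.8091600228601132
inside 2937
[[-0.0772 -0.1177 -0.7544]
 [-0.0084 -0.0143  0.009 ]
 [ 0.0779  0.117   0.0314]]
high 197 [[-0.0369 -0.0575  0.0177]
 [ 0.0025 -0.0458  0.0272]
 [ 0.062  -0.0309  0.0327]]
scene 9382 lid s -0.6255513393220112 [-0.7223  0.1065] phi 1.8252449874728853
inside 96
[[-0.0799  0.0964  0.0059]
 [-0.0719  0.1059  0.0083]
 [-0.0557  0.1187  0.0107]]
```

View pics/crop.png

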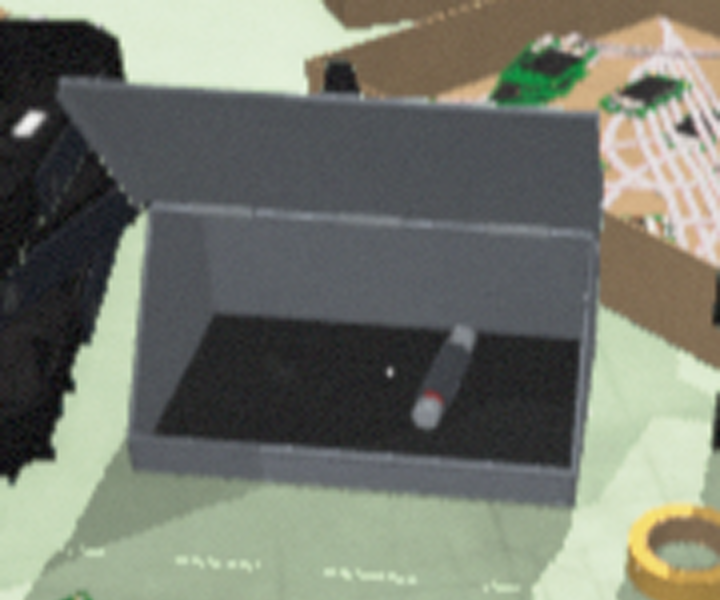

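The lid is open at about 1.82. The open lid exposes the gauge on the box's -y side, red-neck plug toward the mouth at crop (428,410), far plug at (460,335). Next I fit its axis.

```bash
python3 - <<'E'
from bx import *
R=[]
for i in range(3):
    p=manip.camera('side');X=cloud(p).reshape(-1,3);b=tob(X)
    m=(abs(b[:,0])<.085)&(b[:,1]>-.1)&(b[:,1]<.1)&(b[:,2]<.04)&(b[:,2]>.015)
    R.append(b[m])
Y=np.vstack(R);c=np.polyfit(Y[:,0],Y[:,1],1)
for i in range(3):
    Y=Y[abs(Y[:,1]-np.polyval(c,Y[:,0]))<.014];c=np.polyfit(Y[:,0],Y[:,1],1)
print(len(Y),c)
for lo in np.arange(-.07,.08,.01):
    q=Y[(Y[:,0]>=lo)&(Y[:,0]<lo+.01)]
    if len(q): print(round(lo,2),len(q),q[:,1].min(),q[:,1].max(),np.percentile(q[:,2],95))
E
```

```text
588 [-0.136 -0.045]
-0.04 100 -0.047460787205526246 -0.030436278188704223 0.029233657108781338
-0.03 32 -0.04815811652468839 -0.03298513835318206 0.030140722161369062
-0.02 103 -0.05240915906108037 -0.029805019835252817 0.03178457143828992
-0.01 54 -0.05399744802167763 -0.03477160346726744 0.03202568045624772
0.0 59 -0.05488013475443359 -0.0325552255158114 0.03200418117248101
0.01 52 -0.05609490785563053 -0.03706879695190925 0.03265352902795474
0.02 56 -0.05754576300536521 -0.03821261867148508 0.032610438187615845
0.03 48 -0.05933329349790455 -0.03937954183437754 0.032146904981873996
0.04 21 -0.058085604709825434 -0.04298941953282337 0.03037521265753176
0.05 43 -0.058435299027715416 -0.04115973265217387 0.029830798322244997
0.06 20 -0.05819605380366119 -0.04397353293593911 0.02972368858603826
```

```bash
python3 - <<'E'
from bx import *
for n in ['scene','side']:
    p=manip.camera(n);X=cloud(p).reshape(-1,3)
    az=np.degrees(np.arctan2(X[:,1],X[:,0]));r=np.hypot(X[:,0],X[:,1])
    for a in range(20,100,10):
        m=(abs(az-a)<5)&(r<1.3)&(X[:,2]>.02)
        H=[]
        for k in np.arange(.2,1.3,.1):
            q=X[m&(r>=k)&(r<k+.1),2];H.append(round(float(q.max()),2) if len(q)>5 else None)
        print(n,a,H)
E
```

```text
scene 20 [None, 0.27, 0.45, 0.63, 0.15, 0.15, None, None, None, None, 0.04]
scene 30 [0.15, 0.16, 0.19, 0.15, 0.14, 0.08, None, None, None, None, None]
scene 40 [0.15, 0.15, 0.15, None, 0.62, None, None, None, None, None, None]
scene 50 [0.15, None, None, 0.62, 0.62, None, None, None, None, None, None]
scene 60 [None, None, None, None, None, None, None, None, None, None, None]
scene 70 [None, None, None, None, None, None, None, None, None, None, None]
scene 80 [None, None, None, None, None, None, None, None, None, None, None]
scene 90 [None, None, None, None, None, None, None, None, None, None, None]
side 20 [None, 0.28, 0.45, 0.45, 0.09, 0.14, None, None, None, None, 0.08]
side 30 [0.15, 0.15, 0.18, 0.11, None, None, None, None, None, None, 0.08]
side 40 [0.15, 0.15, 0.15, 0.15, None, 0.08, 0.08, 0.08, 0.08, 0.16, 0.28]
side 50 [0.15, 0.11, 0.11, 0.15, 0.15, None, 0.08, None, 0.22, 0.28, 0.28]
side 60 [0.16, 0.12, 0.11, 0.12, 0.15, None, None, None, 0.2, 0.21, 0.18]
side 70 [0.15, 0.15, 0.15, 0.15, 0.15, None, None, None, None, None, None]
side 80 [0.1, None, None, None, None, None, None, 0.08, 0.08, 0.08, 0.08]
side 90 [None, None, None, None, None, None, None, 0.08, 0.08, 0.05, 0.08]
```

View pics/scene1.png

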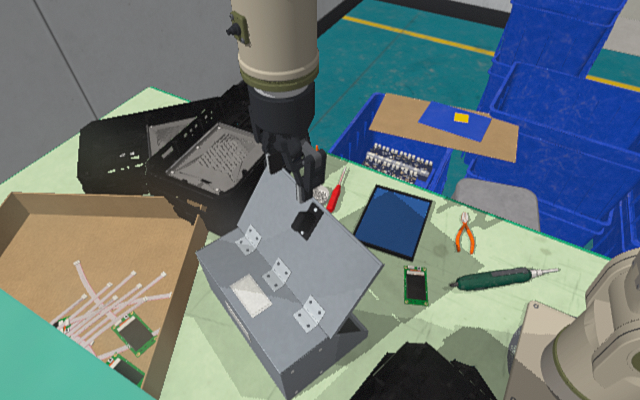

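```bash
python3 - <<'E'
from bx import *
p=manip.camera('scene');X=cloud(p).reshape(-1,3);px=p['pixels'].reshape(-1,3).astype(int)
m=(X[:,2]>.3)&(X[:,1]>.25);print(m.sum(),np.percentile(X[m],[0,5,50,95,100],axis=0),px[m].mean(0))
I=X.reshape(400,640,3)
for uv in [(5,295),(5,395),(60,360),(150,395),(80,395),(5,340)]: print(uv,I[uv[1],uv[0]])
p=manip.camera('side');X=cloud(p).reshape(-1,3);px=p['pixels'].reshape(-1,3).astype(int)
m=(X[:,2]>.25)&(X[:,1]>.3)&(X[:,1]<2);print(m.sum(),np.percentile(X[m],[0,5,50,95,100],axis=0))
I=X.reshape(400,640,3)
for uv in [(395,40),(470,60),(390,75),(455,120)]: print(uv,I[uv[1],uv[0]])
E
```

```text
8678 [[0.3579 0.4337 0.6169]
 [0.3706 0.4345 0.6183]
 [0.4013 0.4421 0.6194]
 [0.4311 0.455  0.6205]
 [0.4476 0.4604 0.6217]] [ 91.3458 183.676  160.5636]
(5, 295) [0.442  0.4348 0.619 ]
(5, 395) [0.4037 0.4586 0.6204]
(60, 360) [0.3991 0.4411 0.6183]
(150, 395) [0.6475 0.4097 0.0403]
(80, 395) [0.3811 0.4457 0.62  ]
(5, 340) [0.4234 0.4466 0.6193]
9599 [[-0.6087  0.3435  0.25  ]
 [-0.2983  0.4229  0.2537]
 [ 1.8544  0.6858  0.298 ]
 [ 1.8627  1.8875  0.3993]
 [ 1.8704  1.913   0.435 ]]
(395, 40) [1.2709 1.0736 0.1789]
(470, 60) [1.2651 0.473  0.2484]
(390, 75) [1.2593 1.0578 0.0192]
(455, 120) [1.2618 0.4724 0.0296]
```

The scene view shows the lid open behind the pull at (305,222). There is also a teal shelf edge at z 0.62 for y>0.43, which I must avoid. The interface only turns about the tool axis, so the lean has to come from pushing at the wrist's reach limit. I'll go high near the base at the box's azimuth.

{"op": "move_arm", "data": {"increments": [{"offset": [0, -0.03, -0.02], "yaw": 0, "jaw": 60}, {"offset": [-0.003, -0.045, -0.06], "yaw": 0, "jaw": 60}, {"offset": [-0.006, -0.06, -0.1], "yaw": 0, "jaw": 60}, {"offset": [-0.01, -0.075, -0.14], "yaw": 0, "jaw": 60}, {"offset": [-0.013, -0.09, -0.18], "yaw": 0, "jaw": 60}, {"offset": [-0.016, -0.105, -0.22], "yaw": 0, "jaw": 60}, {"offset": [-0.02, -0.12, -0.26], "yaw": 0, "jaw": 60}, {"offset": [-0.023, -0.13, -0.3], "yaw": 0, "jaw": 60}, {"offset": [-0.026, -0.13, -0.34], "yaw": 0, "jaw": 60}, {"offset": [-0.027, -0.13, -0.36], "yaw": 0, "jaw": 60}]}}

```text
clock: 6.92
position: [0.1987, 0.2799, 0.4887]
ee_rot: [0.394, -0.584, 0.586, -0.399]
ft_force: [0.3, 0.6, -0.6]
grip_width: 0.762
```

```bash
cat > st.py <<'E'
from bx import *
T,o=pose();print(o['clock'],o['joint_pos']);print(T);y=T[:3,1];print('lean deg',np.degrees(np.arccos(-y[2])),'az',np.degrees(np.arctan2(y[1],y[0])),'box',tob(T[:3,3]),o['ft_force'],o['grip_width'])
E
python3 st.py
```

```text
6.9167 [-0.412  -0.3119 -0.4665  1.5876 -0.1384  1.8253 -1.2741]
[[-0.3701  0.0077  0.9289  0.1987]
 [-0.929   0.002  -0.3702  0.2799]
 [-0.0048 -1.      0.0064  0.4887]
 [ 0.      0.      0.      1.    ]]
lean deg 0.45778962027448 az 14.835157564307188 box [-0.0132  0.3656  0.4887] [ 0.2749  0.5944 -0.5643] 0.7619879320179427
```

{"op": "move_arm", "data": {"increments": [{"offset": [0, -0.04, 0], "yaw": 0, "jaw": 60}, {"offset": [0, -0.08, 0], "yaw": 0, "jaw": 60}, {"offset": [0, -0.12, 0], "yaw": 0, "jaw": 60}, {"offset": [0, -0.16, 0], "yaw": 0, "jaw": 60}, {"offset": [0, -0.2, 0], "yaw": 0, "jaw": 60}]}}

```text
clock: 7.33
position: [0.203, 0.2874, 0.6275]
ee_rot: [-0.378, 0.59, -0.58, 0.416]
ft_force: [0.1, 0.4, -0.9]
grip_width: 0.762
```

```bash
python3 st.py
```

```text
7.3333 [-0.4311 -0.1909 -0.483   1.1967 -0.0968  2.0578 -1.3351]
[[-0.3685  0.0356  0.929   0.203 ]
 [-0.9282  0.0412 -0.3698  0.2874]
 [-0.0514 -0.9985  0.0178  0.6275]
 [ 0.      0.      0.      1.    ]]
lean deg 3.121151798999642 az 49.21385232221073 box [-0.0046  0.3644  0.6275] [ 0.0653  0.3782 -0.914 ] 0.7624568950673117
```

It works: j6 has saturated and the tool begins to lean outward. I'll continue.

{"op": "move_arm", "data": {"increments": [{"offset": [0, -0.04, 0], "yaw": 0, "jaw": 60}, {"offset": [0, -0.08, 0], "yaw": 0, "jaw": 60}, {"offset": [0, -0.12, 0], "yaw": 0, "jaw": 60}, {"offset": [0, -0.16, 0], "yaw": 0, "jaw": 60}, {"offset": [0, -0.2, 0], "yaw": 0, "jaw": 60}]}}

```text
clock: 7.75
position: [0.21, 0.2972, 0.6498]
ee_rot: [-0.362, 0.595, -0.573, 0.431]
ft_force: [0.3, -0.3, 0.3]
grip_width: 0.766
```

```bash
python3 st.py
```

```text
7.75 [-0.3733 -0.1702 -0.5354  1.1267 -0.0978  2.0579 -1.3352]
[[-0.3663  0.0624  0.9284  0.21  ]
 [-0.9254  0.0796 -0.3705  0.2972]
 [-0.097  -0.9949  0.0286  0.6498]
 [ 0.      0.      0.      1.    ]]
lean deg 5.804647221919905 az 51.873809040890336 box [0.007  0.3616 0.6498] [ 0.3035 -0.3048  0.3055] 0.7659463874113226
```

{"op": "move_arm", "data": {"increments": [{"offset": [0, -0.3, 0], "yaw": 0, "jaw": 60}, {"offset": [0, -0.3, 0], "yaw": 0, "jaw": 60}, {"offset": [0, -0.3, 0], "yaw": 0, "jaw": 60}]}}

```text
clock: 8.0
position: [0.212, 0.3005, 0.6717]
ee_rot: [-0.346, 0.6, -0.567, 0.446]
ft_force: [-0.4, 0.7, -0.1]
grip_width: 0.764
```

{"op": "move_arm", "data": {"increments": [{"offset": [0, -0.3, 0], "yaw": 0, "jaw": 60}, {"offset": [0, -0.3, 0], "yaw": 0, "jaw": 60}, {"offset": [0, -0.3, 0], "yaw": 0, "jaw": 60}]}}

```text
clock: 8.25
position: [0.2111, 0.2993, 0.6933]
ee_rot: [-0.329, 0.605, -0.559, 0.462]
ft_force: [-0.0, 0.0, 0.5]
grip_width: 0.765
```

```bash
python3 st.py
```

```text
8.25 [-0.3726 -0.1711 -0.5245  1.0296 -0.1031  2.058  -1.3346]
[[-0.3574  0.1189  0.9264  0.2111]
 [-0.9141  0.1587 -0.373   0.2993]
 [-0.1913 -0.9802  0.0519  0.6933]
 [ 0.      0.      0.      1.    ]]
lean deg 11.434481150824105 az 53.162752830458665 box [0.0094 0.3614 0.6933] [-0.0416  0.0162  0.5412] 0.7646615099981801
```

{"op": "move_arm", "data": {"increments": [{"offset": [0, -0.3, 0], "yaw": 0, "jaw": 60}, {"offset": [0, -0.3, 0], "yaw": 0, "jaw": 60}]}}

```text
clock: 8.42
position: [0.2081, 0.2951, 0.7127]
ee_rot: [-0.313, 0.609, -0.552, 0.476]
ft_force: [-0.8, 0.2, -0.5]
grip_width: 0.767
```

{"op": "move_arm", "data": {"increments": [{"offset": [0, -0.3, 0], "yaw": 0, "jaw": 60}, {"offset": [0, -0.3, 0], "yaw": 0, "jaw": 60}]}}

```text
clock: 8.58
position: [0.2033, 0.2886, 0.7322]
ee_rot: [-0.296, 0.613, -0.545, 0.49]
ft_force: [-0.1, 0.5, 1.1]
grip_width: 0.763
```

{"op": "move_arm", "data": {"increments": [{"offset": [0, -0.3, 0], "yaw": 0, "jaw": 60}, {"offset": [0, -0.3, 0], "yaw": 0, "jaw": 60}, {"offset": [0, -0.3, 0], "yaw": 0, "jaw": 60}]}}

```text
clock: 8.83
position: [0.1955, 0.2781, 0.7522]
ee_rot: [-0.278, 0.616, -0.536, 0.505]
ft_force: [-0.1, -0.2, 0.3]
grip_width: 0.766
```

{"op": "move_arm", "data": {"increments": [{"offset": [0, -0.3, 0], "yaw": 0, "jaw": 60}, {"offset": [0, -0.3, 0], "yaw": 0, "jaw": 60}, {"offset": [0, -0.3, 0], "yaw": 0, "jaw": 60}]}}

```text
clock: 9.08
position: [0.1915, 0.2729, 0.7714]
ee_rot: [-0.259, 0.619, -0.53, 0.519]
ft_force: [0.9, -2.1, 0.6]
grip_width: 0.769
```

```bash
python3 st.py
```

```text
9.0833 [-0.7393 -0.2276 -0.2462  0.9138 -0.0347  2.0587 -1.3931]
[[-0.3278  0.2286  0.9167  0.1915]
 [-0.8705  0.304  -0.3871  0.2729]
 [-0.3671 -0.9248  0.0993  0.7714]
 [ 0.      0.      0.      1.    ]]
lean deg 22.354674610186585 az 53.06036772373406 box [-0.0224  0.3697  0.7714] [ 0.9486 -2.1129  0.598 ] 0.7693760047384046
```

{"op": "move_arm", "data": {"increments": [{"offset": [0, -0.3, 0], "yaw": 0, "jaw": 60}, {"offset": [0, -0.3, 0], "yaw": 0, "jaw": 60}]}}

```text
clock: 9.25
position: [0.1803, 0.2681, 0.7861]
ee_rot: [-0.252, 0.619, -0.518, 0.534]
ft_force: [1.1, -0.6, 1.0]
grip_width: 0.765
```

{"op": "move_arm", "data": {"increments": [{"offset": [0, -0.3, 0], "yaw": 0, "jaw": 60}, {"offset": [0, -0.3, 0], "yaw": 0, "jaw": 60}]}}

```text
clock: 9.42
position: [0.1786, 0.2575, 0.8031]
ee_rot: [-0.236, 0.621, -0.511, 0.546]
ft_force: [-0.4, -1.8, 0.9]
grip_width: 0.767
```

{"op": "move_arm", "data": {"increments": [{"offset": [0, -0.3, 0], "yaw": 0, "jaw": 60}, {"offset": [0, -0.3, 0], "yaw": 0, "jaw": 60}]}}

```text
clock: 9.58
position: [0.1811, 0.2472, 0.8172]
ee_rot: [-0.215, 0.625, -0.512, 0.549]
ft_force: [2.4, -2.7, 1.8]
grip_width: 0.767
```

{"op": "move_arm", "data": {"increments": [{"offset": [0, -0.3, 0], "yaw": 0, "jaw": 60}, {"offset": [0, -0.3, 0], "yaw": 0, "jaw": 60}]}}

```text
clock: 9.75
position: [0.1796, 0.2407, 0.8313]
ee_rot: [-0.193, 0.628, -0.514, 0.552]
ft_force: [1.9, -3.7, 0.6]
grip_width: 0.768
```

```bash
python3 st.py
```

```text
9.75 [-0.6885 -0.2671 -0.241   0.8027 -0.04    2.0589 -1.3828]
[[-0.3171  0.3254  0.8908  0.1796]
 [-0.809   0.3974 -0.4331  0.2407]
 [-0.495  -0.858   0.1373  0.8313]
 [ 0.      0.      0.      1.    ]]
lean deg 30.908592630112892 az 50.68680393137919 box [-0.0567  0.3687  0.8313] [ 1.8817 -3.6752  0.6454] 0.7683557252248561
```

{"op": "move_arm", "data": {"increments": [{"offset": [0, -0.3, -0.25], "yaw": 0, "jaw": 60}, {"offset": [0, -0.3, -0.25], "yaw": 0, "jaw": 60}, {"offset": [0, -0.3, -0.25], "yaw": 0, "jaw": 60}]}}

```text
clock: 10.0
position: [0.1134, 0.298, 0.8399]
ee_rot: [-0.173, 0.62, -0.516, 0.565]
ft_force: [1.1, 1.7, 1.3]
grip_width: 0.763
```

{"op": "move_arm", "data": {"increments": [{"offset": [0, -0.3, -0.25], "yaw": 0, "jaw": 60}, {"offset": [0, -0.3, -0.25], "yaw": 0, "jaw": 60}, {"offset": [0, -0.3, -0.25], "yaw": 0, "jaw": 60}]}}

```text
clock: 10.25
position: [0.072, 0.3132, 0.8498]
ee_rot: [-0.162, 0.617, -0.51, 0.576]
ft_force: [0.6, 1.4, 0.3]
grip_width: 0.764
```

```bash
python3 st.py
```

```text
10.25 [-0.4502 -0.2564 -0.7688  0.7004  0.0692  2.0582 -1.6147]
[[-0.2827  0.388   0.8772  0.072 ]
 [-0.789   0.426  -0.4427  0.3132]
 [-0.5455 -0.8173  0.1856  0.8498]
 [ 0.      0.      0.      1.    ]]
lean deg 35.18421022050325 az 47.6771543973892 box [-0.0296  0.4956  0.8498] [0.6221 1.3535 0.2586] 0.7639620524581285
```

{"op": "move_arm", "data": {"increments": [{"offset": [-0.16, -0.25, 0.05], "yaw": 0, "jaw": 60}, {"offset": [-0.16, -0.25, 0.05], "yaw": 0, "jaw": 60}, {"offset": [-0.16, -0.25, 0.05], "yaw": 0, "jaw": 60}]}}

```text
clock: 10.5
position: [0.0622, 0.3546, 0.8855]
ee_rot: [-0.137, 0.612, -0.49, 0.606]
ft_force: [-2.4, 1.3, 0.2]
grip_width: 0.766
```

```bash
python3 st.py
```

```text
10.5 [-0.123  -0.1668 -1.2741  0.5227  0.2383  2.0583 -1.6484]
[[-0.2284  0.4263  0.8753  0.0622]
 [-0.7609  0.4827 -0.4336  0.3546]
 [-0.6073 -0.7651  0.2142  0.8855]
 [ 0.      0.      0.      1.    ]]
lean deg 40.088068667822796 az 48.54924132950962 box [0.0051 0.5201 0.8855] [-2.3893  1.3213  0.1676] 0.7659216748595928
```

Lean is now 40°. Next I compute the route to a retreat point in front of the mouth, and check where the camera mount sits.

```bash
cat > go.py <<'E'
from bx import *
import sys
T,o=pose()
def W(b): return B+RB@np.array(b)
if __name__=='__main__':
    for a in sys.argv[1:]:
        P=W([float(x) for x in a.split(',')]);print(a,'world',P,'tool',tool(P,T))
    y=T[:3,1];g=np.array([np.cos(1.188-.138),np.sin(1.188-.138),0]);j=np.cross(g,y);j/=np.linalg.norm(j)
    for nm,jj in (('perp gauge',j),('horizontal',np.cross([0,0,1],y))):
        jj=jj/np.linalg.norm(jj);l=T[:3,:3].T@jj
        a=np.degrees(np.arctan2(l[0],l[2]));print(nm,'yaw',(a+90)%180-90)
E
python3 go.py -.2,.03,.30; python3 -c "
from bx import *
print(manip.camera('wrist')['mount'])"
```

```text
-.2,.03,.30 world [ 0.4403 -0.0187  0.3   ] tool [0.5533 0.4289 0.3674]
perp gauge yaw 4.391140046331913
horizontal yaw 19.424712636015528
[[ 0.0002  0.9581  0.2864 -0.0744]
 [-0.0004 -0.2864  0.9581 -0.1268]
 [ 1.     -0.0003  0.0003  0.    ]
 [ 0.      0.      0.      1.    ]]
```

The camera sits on what would be the lid side, so I'll flip the hand by a half turn during the transit.

{"op": "move_arm", "data": {"increments": [{"offset": [0.023, 0.018, 0.015], "yaw": -7, "jaw": 60}, {"offset": [0.046, 0.036, 0.03], "yaw": -14, "jaw": 60}, {"offset": [0.069, 0.054, 0.046], "yaw": -21, "jaw": 60}, {"offset": [0.092, 0.072, 0.061], "yaw": -28, "jaw": 60}, {"offset": [0.115, 0.09, 0.077], "yaw": -35, "jaw": 60}, {"offset": [0.138, 0.108, 0.092], "yaw": -42, "jaw": 60}, {"offset": [0.161, 0.126, 0.107], "yaw": -49, "jaw": 60}, {"offset": [0.184, 0.144, 0.122], "yaw": -56, "jaw": 60}, {"offset": [0.207, 0.162, 0.138], "yaw": -63, "jaw": 60}, {"offset": [0.23, 0.179, 0.153], "yaw": -70, "jaw": 60}]}}

```text
clock: 11.38
position: [0.1514, 0.2877, 0.746]
ee_rot: [-0.309, 0.367, -0.404, 0.779]
ft_force: [-5.9, 1.1, 2.5]
grip_width: 0.763
```

```bash
python3 st.py; python3 go.py -.2,.03,.30
```

```text
11.3833 [-1.0631 -0.5001 -0.196   1.2752  0.1508  1.721  -0.8566]
[[ 0.4041  0.403   0.8212  0.1514]
 [-0.8567  0.4814  0.1853  0.2877]
 [-0.3206 -0.7784  0.5397  0.746 ]
 [ 0.      0.      0.      1.    ]]
lean deg 38.88651190706015 az 50.06586606178199 box [-0.0236  0.4124  0.746 ] [-5.8752  1.0595  2.4909] 0.7628439972608779
-.2,.03,.30 world [ 0.4403 -0.0187  0.3   ] tool [ 0.5222  0.3161 -0.0603]
perp gauge yaw 46.40538263532508
horizontal yaw 59.28834497268309
```

{"op": "move_arm", "data": {"increments": [{"offset": [0.034, 0.018, -0.004], "yaw": -7, "jaw": 60}, {"offset": [0.068, 0.036, -0.008], "yaw": -14, "jaw": 60}, {"offset": [0.102, 0.055, -0.012], "yaw": -21, "jaw": 60}, {"offset": [0.136, 0.075, -0.016], "yaw": -28, "jaw": 60}, {"offset": [0.17, 0.095, -0.02], "yaw": -35, "jaw": 60}, {"offset": [0.204, 0.115, -0.024], "yaw": -42, "jaw": 60}, {"offset": [0.238, 0.135, -0.027], "yaw": -49, "jaw": 60}, {"offset": [0.27, 0.155, -0.03], "yaw": -56, "jaw": 60}, {"offset": [0.3, 0.175, -0.034], "yaw": -63, "jaw": 60}, {"offset": [0.33, 0.195, -0.038], "yaw": -70, "jaw": 60}]}}

```text
clock: 12.22
position: [0.2662, 0.3022, 0.64]
ee_rot: [-0.419, 0.165, -0.315, 0.836]
ft_force: [-0.5, 1.3, 0.4]
grip_width: 0.766
```

```bash
python3 st.py; python3 go.py -.2,.03,.30
```

```text
12.2167 [-0.4985 -0.5    -0.2362  1.5255 -0.1825  1.4655  0.0561]
[[ 0.7475  0.3881  0.5392  0.2662]
 [-0.6642  0.4508  0.5964  0.3022]
 [-0.0116 -0.8039  0.5947  0.64  ]
 [ 0.      0.      0.      1.    ]]
lean deg 36.49769763586038 az 49.274585398055535 box [0.0327 0.3113 0.64  ] [-0.4578  1.2861  0.441 ] 0.765582416072481
-.2,.03,.30 world [ 0.4403 -0.0187  0.3   ] tool [ 0.3472  0.1962 -0.2997]
perp gauge yaw 75.42836159242611
horizontal yaw 88.88261203241024
```

{"op": "move_arm", "data": {"increments": [{"offset": [0.035, 0.012, -0.002], "yaw": 0, "jaw": 60}, {"offset": [0.07, 0.024, -0.004], "yaw": 0, "jaw": 60}, {"offset": [0.105, 0.036, -0.006], "yaw": -7, "jaw": 60}, {"offset": [0.14, 0.048, -0.008], "yaw": -14, "jaw": 60}, {"offset": [0.175, 0.06, -0.01], "yaw": -21, "jaw": 60}, {"offset": [0.21, 0.072, -0.012], "yaw": -28, "jaw": 60}, {"offset": [0.245, 0.084, -0.014], "yaw": -35, "jaw": 60}, {"offset": [0.276, 0.095, -0.017], "yaw": -42, "jaw": 60}, {"offset": [0.276, 0.095, -0.017], "yaw": -49, "jaw": 60}, {"offset": [0.276, 0.095, -0.017], "yaw": -56, "jaw": 60}]}}

```text
clock: 13.05
position: [0.5016, 0.1495, 0.5487]
ee_rot: [-0.518, -0.245, -0.082, 0.815]
ft_force: [-0.2, 0.6, 0.3]
grip_width: 0.766
```

```bash
python3 st.py; python3 go.py -.2,.03,.30
```

```text
13.05 [-0.722  -0.3049  0.4257  1.5833 -0.2153  1.2986  1.5352]
[[ 0.8667  0.3874 -0.3143  0.5016]
 [ 0.12    0.4495  0.8852  0.1495]
 [ 0.4842 -0.8049  0.3431  0.5487]
 [ 0.      0.      0.      1.    ]]
lean deg 36.40016742688685 az 49.24542942073357 box [-0.0211  0.036   0.5487] [-0.2465  0.5521  0.3497] 0.7655809304466586
-.2,.03,.30 world [ 0.4403 -0.0187  0.3   ] tool [-0.1937  0.1008 -0.2149]
perp gauge yaw -48.79634406187631
horizontal yaw -35.32285186010966
```

```bash
python3 - <<'E'
from bx import *
T,o=pose()
for n in ['scene','side']:
    p=manip.camera(n);X=cloud(p).reshape(-1,3);X=X[~np.isnan(X[:,0])];l=(X-T[:3,3])@T[:3,:3]
    for y0 in np.arange(-.4,.03,.03):
        m=(l[:,1]>y0)&(l[:,1]<y0+.03)&(abs(l[:,0])<.14)&(abs(l[:,2])<.14)
        if m.sum()>5: print(n,round(y0,2),m.sum(),'x',np.percentile(l[m,0],[2,98]),'z',np.percentile(l[m,2],[2,98]))
E
```

```text
scene -0.1 1388 x [-0.0201  0.01  ] z [-0.0322  0.0685]
scene -0.07 1462 x [-0.0177  0.0107] z [-0.024   0.0668]
scene -0.04 941 x [-0.0134  0.01  ] z [-0.0387  0.0636]
scene -0.01 573 x [-0.0118  0.0096] z [-0.0346  0.0464]
```

The flipped hand would exhaust joint 7 at the tray, so I'll go back to the unflipped orientation. The gripper body is the only solid part stated.

{"op": "move_arm", "data": {"increments": [{"offset": [-0.01, 0.005, -0.01], "yaw": 7, "jaw": 60}, {"offset": [-0.02, 0.01, -0.02], "yaw": 14, "jaw": 60}, {"offset": [-0.03, 0.015, -0.03], "yaw": 21, "jaw": 60}, {"offset": [-0.04, 0.02, -0.045], "yaw": 28, "jaw": 60}, {"offset": [-0.05, 0.025, -0.055], "yaw": 35, "jaw": 60}, {"offset": [-0.06, 0.03, -0.065], "yaw": 42, "jaw": 60}, {"offset": [-0.07, 0.035, -0.075], "yaw": 49, "jaw": 60}, {"offset": [-0.08, 0.04, -0.085], "yaw": 56, "jaw": 60}, {"offset": [-0.09, 0.045, -0.1], "yaw": 63, "jaw": 60}, {"offset": [-0.1, 0.05, -0.11], "yaw": 70, "jaw": 60}]}}

```text
clock: 13.98
position: [0.4674, 0.0633, 0.4231]
ee_rot: [-0.374, 0.272, -0.367, 0.807]
ft_force: [-0.5, 0.7, -0.6]
grip_width: 0.765
```

```bash
python3 st.py; python3 go.py -.2,.03,.30
```

```text
13.9833 [-0.4221 -0.398   0.3819  1.9082 -0.3363  1.1719  0.6083]
[[ 0.5834  0.3886  0.7132  0.4674]
 [-0.7953  0.4518  0.4043  0.0633]
 [-0.1651 -0.803   0.5726  0.4231]
 [ 0.      0.      0.      1.    ]]
lean deg 36.58149618121754 az 49.298588696065714 box [-0.1138  0.0354  0.4231] [-0.4839  0.6777 -0.6301] 0.7645869335120731
-.2,.03,.30 world [ 0.4403 -0.0187  0.3   ] tool [ 0.0697  0.0512 -0.123 ]
perp gauge yaw 60.4769879011906
horizontal yaw 73.91597976948589
```

```bash
python3 go.py -.155,.009,.256
```

```text
-.155,.009,.256 world [0.4766 0.0152 0.256 ] tool [ 0.0712  0.1159 -0.1086]
perp gauge yaw 60.4769879011906
horizontal yaw 73.91597976948589
```

{"op": "move_arm", "data": {"increments": [{"offset": [0.02, 0.0, -0.02], "yaw": 7, "jaw": 60}, {"offset": [0.04, 0.0, -0.04], "yaw": 14, "jaw": 60}, {"offset": [0.06, 0.01, -0.06], "yaw": 21, "jaw": 60}, {"offset": [0.07, 0.02, -0.08], "yaw": 28, "jaw": 60}, {"offset": [0.071, 0.04, -0.1], "yaw": 35, "jaw": 60}, {"offset": [0.071, 0.06, -0.109], "yaw": 42, "jaw": 60}, {"offset": [0.071, 0.08, -0.109], "yaw": 49, "jaw": 60}, {"offset": [0.071, 0.1, -0.109], "yaw": 56, "jaw": 60}, {"offset": [0.071, 0.115, -0.109], "yaw": 63, "jaw": 60}, {"offset": [0.071, 0.116, -0.109], "yaw": 66, "jaw": 60}]}}

```text
clock: 14.82
position: [0.4756, 0.0166, 0.2534]
ee_rot: [-0.112, 0.672, -0.511, 0.524]
ft_force: [-0.3, -0.4, 0.2]
grip_width: 0.763
```

```bash
python3 st.py; python3 - <<'E'
from bx import *
T,o=pose();p=manip.camera('wrist');save(p,'w2.png');X=cloud(p,T).reshape(-1,3);b=tob(X)
m=(abs(b[:,0])<.085)&(abs(b[:,1])<.12)&(b[:,2]<.045)&(b[:,2]>.017);Y=b[m];print(m.sum())
c=np.polyfit(Y[:,0],Y[:,1],1)
for i in range(3): Y=Y[abs(Y[:,1]-np.polyval(c,Y[:,0]))<.014];c=np.polyfit(Y[:,0],Y[:,1],1)
print(len(Y),c)
for lo in np.arange(-.07,.08,.015):
    q=Y[(Y[:,0]>=lo)&(Y[:,0]<lo+.015)]
    if len(q): print(round(lo,3),len(q),np.percentile(q[:,1],[2,98]),np.percentile(q[:,2],95))
m=(b[:,0]<-.02)&(b[:,0]>-.08)&(abs(b[:,1])<.1)&(b[:,2]<.017);print('floor z',np.percentile(b[m,2],[5,50,95]))
# lid underside
m=(b[:,2]>.16)&(b[:,2]<.28)&(abs(b[:,1])<.1)&(b[:,0]>-.12)&(b[:,0]<.02)
if m.sum()>20: print('lid',m.sum(),np.polyfit(b[m,2],b[m,0],1))
E
python3 go.py .006,-.0455,.031
```

```text
14.8167 [-0.2361 -0.2419  0.4192  2.1609 -0.5626  0.9418 -0.1186]
[[-0.4251  0.3857  0.8188  0.4756]
 [-0.6861  0.4527 -0.5695  0.0166]
 [-0.5904 -0.8039  0.0722  0.2534]
 [ 0.      0.      0.      1.    ]]
lean deg 36.49761866247283 az 49.568138405189586 box [-0.154   0.0104  0.2534] [-0.2645 -0.4059  0.21  ] 0.7626444882612816
890
890 [-0.1044 -0.0406]
-0.04 112 [-0.0455 -0.0296] 0.030688287190407035
-0.025 178 [-0.0509 -0.0296] 0.032897391876776226
-0.01 189 [-0.0527 -0.029 ] 0.03370139213604134
0.005 184 [-0.0547 -0.0307] 0.03337364627305125
0.02 178 [-0.0566 -0.0326] 0.03360624972676246
0.035 49 [-0.0581 -0.0333] 0.03365449559723766
floor z [0.0094 0.0106 0.0119]
lid 12265 [-0.7076  0.1067]
.006,-.0455,.031 world [0.5872 0.1442 0.031 ] tool [-0.0034  0.2806  0.002 ]
perp gauge yaw -6.1629854146752905
horizontal yaw 7.028488437812882
```

View pics/w2.png

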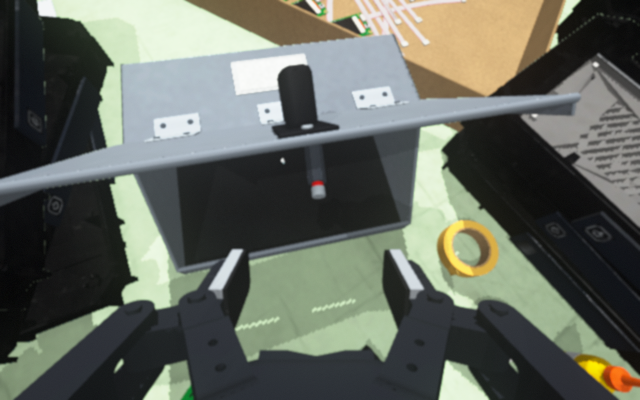

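The picture shows the gauge's red-neck plug at (317,187), lying in line between the pads; lid 1.83. The side and wrist depth readings agree within 4 mm. I'll reach in along the tool axis.

{"op": "move_arm", "data": {"increments": [{"offset": [0, 0.035, 0], "yaw": 0, "jaw": 60}, {"offset": [-0.001, 0.07, 0], "yaw": 0, "jaw": 60}, {"offset": [-0.002, 0.105, 0], "yaw": 0, "jaw": 60}, {"offset": [-0.003, 0.14, 0], "yaw": 0, "jaw": 60}, {"offset": [-0.003, 0.17, 0.001], "yaw": 0, "jaw": 60}, {"offset": [-0.003, 0.2, 0.001], "yaw": 0, "jaw": 60}, {"offset": [-0.003, 0.225, 0.001], "yaw": 0, "jaw": 60}, {"offset": [-0.003, 0.245, 0.001], "yaw": 0, "jaw": 60}, {"offset": [-0.003, 0.258, 0.001], "yaw": 0, "jaw": 60}, {"offset": [-0.003, 0.262, 0.001], "yaw": 0, "jaw": 60}]}}

```text
clock: 15.7
position: [0.5791, 0.1374, 0.0443]
ee_rot: [-0.112, 0.673, -0.511, 0.524]
ft_force: [0.0, -1.4, 0.5]
grip_width: 0.764
```

```bash
python3 st.py; python3 go.py .006,-.0445,.031
```

```text
15.7 [-0.3046  0.3214  0.2491  2.1466 -1.248   0.5399  0.3962]
[[-0.4267  0.3849  0.8184  0.5791]
 [-0.685   0.4532 -0.5704  0.1374]
 [-0.5905 -0.804   0.0703  0.0443]
 [ 0.      0.      0.      1.    ]]
lean deg 36.487178986671836 az 49.65873768256555 box [-0.0034 -0.0405  0.0443] [ 0.0374 -1.3699  0.4728] 0.764346050617473
.006,-.0445,.031 world [0.5863 0.1445 0.031 ] tool [-0.0002  0.0167  0.0009]
perp gauge yaw -6.19616773529242
horizontal yaw 6.787349143128608
```

{"op": "move_arm", "data": {"increments": [{"offset": [0, 0.006, 0.001], "yaw": 0, "jaw": 60}, {"offset": [0, 0.012, 0.001], "yaw": 0, "jaw": 60}, {"offset": [0, 0.016, 0.001], "yaw": 0, "jaw": 60}, {"offset": [0, 0.016, 0.001], "yaw": 0, "jaw": 60}]}}

```text
clock: 16.03
position: [0.5865, 0.1441, 0.0316]
ee_rot: [-0.111, 0.673, -0.511, 0.523]
ft_force: [0.2, -0.9, -0.5]
grip_width: 0.763
```

```bash
python3 st.py; python3 go.py .006,-.0445,.031
```

```text
16.0333 [-0.2057  0.3554  0.1268  2.1262 -1.2539  0.4975  0.4075]
[[-0.4283  0.3855  0.8173  0.5865]
 [-0.6834  0.4536 -0.5721  0.1441]
 [-0.5913 -0.8035  0.0692  0.0316]
 [ 0.      0.      0.      1.    ]]
lean deg 36.53362995323794 az 49.64084694098481 box [ 0.0057 -0.0449  0.0316] [ 0.2296 -0.9242 -0.5418] 0.7631553826255012
.006,-.0445,.031 world [0.5863 0.1445 0.031 ] tool [ 0.0001  0.0006 -0.0005]
perp gauge yaw -6.342153853594482
horizontal yaw 6.670759254815152
```

On target. I'll close the fingers with a firm grip.

{"op": "move_arm", "data": {"increments": [{"offset": [0, 0, 0], "yaw": 0, "jaw": 140}, {"offset": [0, 0, 0], "yaw": 0, "jaw": 255}, {"offset": [0, 0, 0], "yaw": 0, "jaw": 255}, {"offset": [0, 0, 0], "yaw": 0, "jaw": 255}, {"offset": [0, 0, 0], "yaw": 0, "jaw": 255}, {"offset": [0, 0, 0], "yaw": 0, "jaw": 255}, {"offset": [0, 0, 0], "yaw": 0, "jaw": 255}, {"offset": [0, 0, 0], "yaw": 0, "jaw": 255}], "squeeze": 70}}

```text
clock: 16.7
position: [0.5869, 0.1442, 0.0325]
ee_rot: [-0.11, 0.673, -0.511, 0.523]
ft_force: [-2.2, -1.8, 6.5]
grip_width: 0.258
```

```bash
python3 st.py
```

```text
16.7 [-0.2058  0.3542  0.1271  2.126  -1.2538  0.498   0.4069]
[[-0.4278  0.3864  0.8171  0.5869]
 [-0.6829  0.4541 -0.5723  0.1442]
 [-0.5922 -0.8028  0.0696  0.0325]
 [ 0.      0.      0.      1.    ]]
lean deg 36.60031940767544 az 49.600841175444984 box [ 0.0059 -0.0452  0.0325] [-2.1965 -1.7527  6.5464] 0.25840935154176864
```

Gripped at 22 mm. I'll retract along the tool axis.

{"op": "move_arm", "data": {"increments": [{"offset": [0, -0.015, 0], "yaw": 0, "jaw": 255}, {"offset": [0, -0.04, 0], "yaw": 0, "jaw": 255}, {"offset": [0, -0.07, 0], "yaw": 0, "jaw": 255}, {"offset": [0, -0.1, 0], "yaw": 0, "jaw": 255}, {"offset": [0, -0.13, 0], "yaw": 0, "jaw": 255}, {"offset": [0, -0.16, 0], "yaw": 0, "jaw": 255}, {"offset": [0, -0.19, 0], "yaw": 0, "jaw": 255}, {"offset": [0, -0.22, 0], "yaw": 0, "jaw": 255}, {"offset": [0, -0.25, 0], "yaw": 0, "jaw": 255}, {"offset": [0, -0.27, 0], "yaw": 0, "jaw": 255}]}}

```text
clock: 17.53
position: [0.4816, 0.0201, 0.2513]
ee_rot: [-0.109, 0.673, -0.511, 0.524]
ft_force: [1.7, 0.8, -2.4]
grip_width: 0.251
```

```bash
python3 st.py; python3 - <<'E'
from bx import *
T,o=pose();p=manip.camera('side');P=p['pixels']
K=p['intrinsics'];c=p['R']@T[:3,3]+p['t'];u=K@c/c[2];print(u)
cv2.imwrite('pics/s2.png',cv2.resize(P[60:380,180:420,::-1],None,fx=1.8,fy=1.8))
for q in [(.4475,-.1735,.06),(.4475,-.1735,.2)]: print(q,T[:3,:3].T@(np.array(q)-T[:3,3]))
p=manip.camera('wrist');X=cloud(p,T).reshape(-1,3);l=(X-T[:3,3])@T[:3,:3]
E
```

```text
17.5333 [-0.1261 -0.2094  0.3155  2.1523 -0.611   0.9415 -0.0901]
[[-0.428   0.3882  0.8161  0.4816]
 [-0.6822  0.4535 -0.5735  0.0201]
 [-0.5928 -0.8022  0.0707  0.2513]
 [ 0.      0.      0.      1.    ]]
lean deg 36.65549449367129 az 49.43675061974434 box [-0.1486  0.0061  0.2513] [ 1.6992  0.7949 -2.3521] 0.25149603680693455
[262.8882 144.2397   1.    ]
(0.4475, -0.1735, 0.06) [0.2601 0.0524 0.0696]
(0.4475, -0.1735, 0.2) [ 0.1771 -0.0599  0.0795]
```

View pics/s2.png

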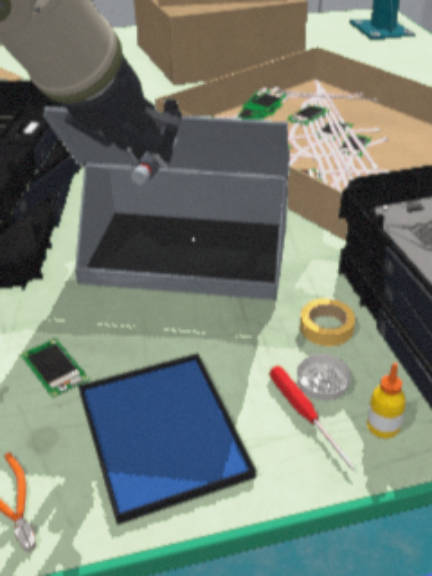

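The gauge is held at (143,172) in the crop and the box is empty. I'll carry it over the tray.

{"op": "move_arm", "data": {"increments": [{"offset": [0.02, -0.002, 0.009], "yaw": 0, "jaw": 255}, {"offset": [0.05, -0.004, 0.023], "yaw": 0, "jaw": 255}, {"offset": [0.08, -0.007, 0.037], "yaw": 0, "jaw": 255}, {"offset": [0.11, -0.01, 0.051], "yaw": 0, "jaw": 255}, {"offset": [0.14, -0.012, 0.065], "yaw": 0, "jaw": 255}, {"offset": [0.17, -0.014, 0.079], "yaw": 0, "jaw": 255}, {"offset": [0.203, -0.017, 0.094], "yaw": 0, "jaw": 255}, {"offset": [0.203, -0.017, 0.094], "yaw": 0, "jaw": 255}, {"offset": [0.203, -0.017, 0.094], "yaw": 0, "jaw": 255}]}}

```text
clock: 18.38
position: [0.4652, -0.1812, 0.1491]
ee_rot: [-0.108, 0.674, -0.512, 0.522]
ft_force: [-0.1, 0.5, -1.1]
grip_width: 0.254
```

```bash
python3 st.py; python3 - <<'E'
from bx import *
T,o=pose()
for z in (.06,.045,.031,.027): print(z,T[:3,:3].T@(np.array([.465,-.18,z])-T[:3,3]))
p=manip.camera('side');X=cloud(p).reshape(-1,3);m=(np.linalg.norm(X[:,:2]-T[:2,3],axis=1)<.075)&(X[:,2]<T[2,3]-.0)&(X[:,2]>.03)
Y=X[m];l=(Y-T[:3,3])@T[:3,:3];q=Y[(abs(l[:,2])<.014)];print(len(q),q.min(0) if len(q) else 0)
for s in np.arange(-.07,.07,.02):
    d=(q[:,:2]-T[:2,3])@np.array([.5,.87]);k=q[(d>s)&(d<s+.02)]
    if len(k): print(round(s,2),len(k),k[:,2].min(),k[:,2].max())
E
```

```text
18.3833 [ 0.0794  0.1824  0.6471  2.0646 -0.8555  1.1226  0.5905]
[[-0.432   0.3884  0.8139  0.4652]
 [-0.6803  0.4522 -0.5768 -0.1812]
 [-0.5921 -0.8029  0.0689  0.1491]
 [ 0.      0.      0.      1.    ]]
lean deg 36.59285546054516 az 49.33990380623228 box [-0.3414 -0.0538  0.1491] [-0.0784  0.4748 -1.1107] 0.25383935910841465
0.06 [ 0.052  0.072 -0.007]
0.045 [ 0.0609  0.084  -0.008 ]
0.031 [ 0.0692  0.0953 -0.009 ]
0.027 [ 0.0715  0.0985 -0.0093]
287 [ 0.4393 -0.2218  0.1288]
-0.05 99 0.1300454382399525 0.1467465074691989
-0.03 109 0.1288425350529525 0.149039738458533
-0.01 5 0.13421581346295916 0.14274416450937702
0.03 38 0.1383215341056544 0.1484275248953787
0.05 36 0.13694291494043626 0.1474946621641558
```

{"op": "move_arm", "data": {"increments": [{"offset": [0.017, 0.024, -0.002], "yaw": 0, "jaw": 255}, {"offset": [0.035, 0.048, -0.004], "yaw": 0, "jaw": 255}, {"offset": [0.052, 0.072, -0.007], "yaw": 0, "jaw": 255}, {"offset": [0.06, 0.083, -0.008], "yaw": 0, "jaw": 255}, {"offset": [0.064, 0.088, -0.0085], "yaw": 0, "jaw": 255}, {"offset": [0.067, 0.092, -0.009], "yaw": 0, "jaw": 255}, {"offset": [0.067, 0.092, -0.009], "yaw": 0, "jaw": 255}, {"offset": [0.067, 0.092, -0.009], "yaw": 0, "jaw": 255}]}}

```text
clock: 19.1
position: [0.4662, -0.1786, 0.0372]
ee_rot: [-0.108, 0.673, -0.511, 0.524]
ft_force: [-0.7, -0.3, -3.0]
grip_width: 0.258
```

```bash
python3 st.py
```

```text
19.1 [ 0.1578  0.4137  0.5761  2.121  -1.0905  1.0272  0.8775]
[[-0.4281  0.3901  0.8152  0.4662]
 [-0.6813  0.4533 -0.5748 -0.1786]
 [-0.5938 -0.8014  0.0717  0.0372]
 [ 0.      0.      0.      1.    ]]
lean deg 36.7333828641195 az 49.28416857529296 box [-0.3386 -0.0537  0.0372] [-0.7292 -0.3121 -3.048 ] 0.2576913466295452
```

{"op": "move_arm", "data": {"increments": [{"offset": [0.0012, 0.0016, 0], "yaw": 0, "jaw": 255}, {"offset": [0.0024, 0.0032, 0], "yaw": 0, "jaw": 255}, {"offset": [0.0036, 0.0048, -0.0004], "yaw": 0, "jaw": 255}, {"offset": [0.0036, 0.0048, -0.0004], "yaw": 0, "jaw": 255}, {"offset": [0.0036, 0.0048, -0.0004], "yaw": 0, "jaw": 255}]}}

```text
clock: 19.52
position: [0.4662, -0.1787, 0.0312]
ee_rot: [-0.108, 0.673, -0.512, 0.524]
ft_force: [-0.3, 0.2, -4.2]
grip_width: 0.257
```

```bash
python3 st.py
```

```text
19.5167 [ 0.1632  0.4271  0.5705  2.1219 -1.1032  1.0231  0.8924]
[[-0.4282  0.3902  0.8151  0.4662]
 [-0.6812  0.4533 -0.5749 -0.1787]
 [-0.5938 -0.8014  0.0717  0.0312]
 [ 0.      0.      0.      1.    ]]
lean deg 36.734415702909715 az 49.277957417278856 box [-0.3387 -0.0538  0.0312] [-0.3231  0.2343 -4.2208] 0.25679375245572156
```

No contact yet, so I'll keep going down slowly.

{"op": "move_arm", "data": {"increments": [{"offset": [0.0009, 0.0012, 0], "yaw": 0, "jaw": 255}, {"offset": [0.0015, 0.002, 0], "yaw": 0, "jaw": 255}, {"offset": [0.0015, 0.002, 0], "yaw": 0, "jaw": 255}]}}

```text
clock: 19.77
position: [0.4664, -0.1789, 0.0303]
ee_rot: [-0.107, 0.673, -0.511, 0.525]
ft_force: [-11.8, -0.1, 19.8]
grip_width: 0.258
```

{"op": "move_arm", "data": {"increments": [{"offset": [0.0009, 0.0012, 0], "yaw": 0, "jaw": 255}, {"offset": [0.0012, 0.0016, 0], "yaw": 0, "jaw": 255}, {"offset": [0.0012, 0.0016, 0], "yaw": 0, "jaw": 255}]}}

```text
clock: 20.02
position: [0.4667, -0.1789, 0.0303]
ee_rot: [-0.106, 0.673, -0.51, 0.526]
ft_force: [-12.2, -0.9, 23.1]
grip_width: 0.261
```

Firm contact at the expected height. I'll ease off a touch, release, and withdraw along the tool axis.

{"op": "move_arm", "data": {"increments": [{"offset": [-0.0006, -0.0008, 0], "yaw": 0, "jaw": 255}, {"offset": [-0.0006, -0.0008, 0], "yaw": 0, "jaw": 255}, {"offset": [-0.0006, -0.0008, 0], "yaw": 0, "jaw": 160}, {"offset": [-0.0006, -0.0008, 0], "yaw": 0, "jaw": 120}, {"offset": [-0.0006, -0.0008, 0], "yaw": 0, "jaw": 100}, {"offset": [-0.0006, -0.0008, 0], "yaw": 0, "jaw": 100}, {"offset": [-0.0006, -0.0008, 0], "yaw": 0, "jaw": 100}, {"offset": [0, -0.02, 0], "yaw": 0, "jaw": 100}, {"offset": [0, -0.05, 0], "yaw": 0, "jaw": 100}, {"offset": [0, -0.08, 0], "yaw": 0, "jaw": 100}]}}

```text
clock: 20.85
position: [0.4343, -0.2153, 0.0942]
ee_rot: [-0.106, 0.673, -0.509, 0.525]
ft_force: [0.8, -0.7, 0.5]
grip_width: 0.611
```

{"op": "move_arm", "data": {"increments": [{"offset": [0, -0.03, 0], "yaw": 0, "jaw": 100}, {"offset": [0, -0.06, 0], "yaw": 0, "jaw": 100}, {"offset": [0, -0.1, 0], "yaw": 0, "jaw": 100}, {"offset": [0, -0.13, 0], "yaw": 0, "jaw": 100}, {"offset": [0, -0.13, 0], "yaw": 0, "jaw": 100}]}}

```text
clock: 21.27
position: [0.3824, -0.2797, 0.2024]
ee_rot: [-0.104, 0.671, -0.513, 0.525]
ft_force: [1.6, 0.4, 0.0]
grip_width: 0.607
```

```bash
python3 st.py; python3 - <<'E'
from bx import *
T,o=pose();p=manip.camera('side');P=p['pixels'];save(p,'s3.png')
cv2.imwrite('pics/s3c.png',cv2.resize(P[80:380,190:430,::-1],None,fx=2,fy=2,interpolation=cv2.INTER_CUBIC))
X=cloud(p).reshape(-1,3);m=(abs(X[:,0]-.455)<.07)&(abs(X[:,1]+.175)<.08)&(X[:,2]>.012)&(X[:,2]<.035);Y=X[m]
print(len(Y),np.percentile(Y,[2,50,98],axis=0))
b=tob(X);m=(b[:,2]>.17)&(b[:,2]<.275)&(abs(b[:,1])<.14)&(b[:,0]>-.12)&(b[:,0]<.02);c=np.polyfit(b[m,2],b[m,0],1);print('lid phi',.88+np.pi/2-abs(np.arctan(c[0])))
E
```

```text
21.2667 [ 0.2461  0.17    0.767   1.9644 -0.7532  1.3583  0.7077]
[[-0.426   0.3986  0.8122  0.3824]
 [-0.6789  0.4526 -0.5782 -0.2797]
 [-0.598  -0.7977  0.0778  0.2024]
 [ 0.      0.      0.      1.    ]]
lean deg 37.09017147030855 az 48.630102375945846 box [-0.4637 -0.0138  0.2024] [1.629  0.3595 0.0314] 0.6071130065575718
562 [[ 0.4444 -0.2179  0.0127]
 [ 0.4757 -0.179   0.0251]
 [ 0.5234 -0.1129  0.0308]]
lid phi 1.808612259405443
```

View pics/s3c.png

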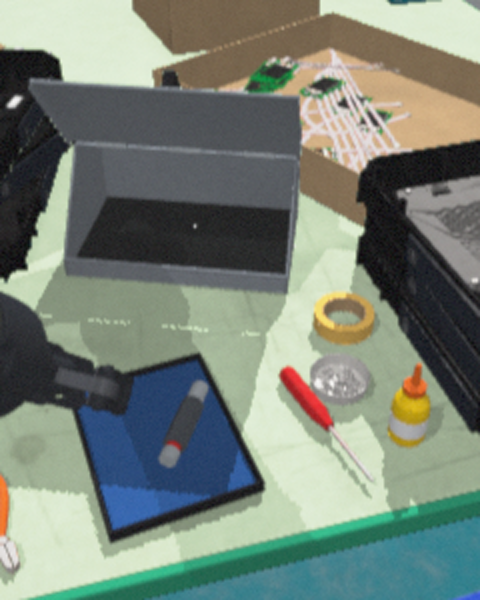

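The gauge lies flat on the mat (crop 185,420), and all bystanders are unmoved. To shut the lid, I'll put closed fingertips behind it, beside the pull, and sweep it down around the hinge.

```bash
cat > cl2.py <<'E'
from go import *
import sys
yb=RB.T@T[:3,1];Yl=float(sys.argv[1]) if len(sys.argv)>1 else -.05
def tcp(phi,d=None,r=.12,extra=0.):
    s=.88-phi;n=np.array([-np.sin(s),0,np.cos(s)])
    if d is None: d=.003+.011*np.sqrt(max(0,1-(yb@n)**2))-extra
    tip=np.array([-r*np.cos(s),Yl,.147-r*np.sin(s)])+d*n
    return tip-.017*yb
if __name__=='__main__':
    S=tcp(1.82,.035)
    for nm,b in (('pre',S-.16*yb),('start',S)): print(nm,b,tool(W(b),T))
    for phi in np.arange(1.8,-.01,-.1): print(round(phi,2),tool(W(tcp(phi)),T))
    print('end press',tool(W(tcp(0,extra=.004)),T))
E
python3 cl2.py | head -2
```

```text
pre [-0.1434 -0.015   0.4057] [-0.3739  0.0176 -0.0567]
start [-0.0522 -0.0466  0.2781] [-0.3739  0.1776 -0.0567]
```

{"op": "move_arm", "data": {"increments": [{"offset": [-0.04, 0, -0.006], "yaw": 0, "jaw": 255}, {"offset": [-0.08, 0, -0.012], "yaw": 0, "jaw": 255}, {"offset": [-0.12, 0, -0.018], "yaw": 0, "jaw": 255}, {"offset": [-0.16, 0.002, -0.024], "yaw": 0, "jaw": 255}, {"offset": [-0.2, 0.004, -0.03], "yaw": 0, "jaw": 255}, {"offset": [-0.24, 0.006, -0.036], "yaw": 0, "jaw": 255}, {"offset": [-0.28, 0.01, -0.042], "yaw": 0, "jaw": 255}, {"offset": [-0.32, 0.014, -0.048], "yaw": 0, "jaw": 255}, {"offset": [-0.36, 0.016, -0.054], "yaw": 0, "jaw": 255}, {"offset": [-0.374, 0.017, -0.057], "yaw": 0, "jaw": 255}]}}

```text
clock: 22.15
position: [0.5036, 0.0233, 0.4082]
ee_rot: [-0.107, 0.671, -0.509, 0.528]
ft_force: [0.2, -0.7, 0.2]
grip_width: 0.0
```

```bash
python3 st.py; python3 cl2.py | head -2
```

```text
22.15 [-0.0963 -0.2444  0.2511  1.8568 -0.5195  1.1993 -0.3135]
[[-0.4196  0.3947  0.8174  0.5036]
 [-0.6811  0.4584 -0.571   0.0233]
 [-0.6    -0.7963  0.0765  0.4082]
 [ 0.      0.      0.      1.    ]]
lean deg 37.217939674426475 az 49.27015651226923 box [-0.1374 -0.013   0.4082] [ 0.2141 -0.6553  0.169 ] 0.00017748866552079806
pre [-0.1439 -0.0155  0.4055] [ 0.0064 -0.001   0.0037]
start [-0.0522 -0.0467  0.2781] [0.0064 0.159  0.0037]
```

{"op": "move_arm", "data": {"increments": [{"offset": [0.004, 0.035, 0.002], "yaw": 0, "jaw": 255}, {"offset": [0.004, 0.07, 0.003], "yaw": 0, "jaw": 255}, {"offset": [0.004, 0.1, 0.003], "yaw": 0, "jaw": 255}, {"offset": [0.004, 0.13, 0.003], "yaw": 0, "jaw": 255}, {"offset": [0.004, 0.15, 0.003], "yaw": 0, "jaw": 255}, {"offset": [0.004, 0.157, 0.003], "yaw": 0, "jaw": 255}, {"offset": [0.004, 0.157, 0.003], "yaw": 0, "jaw": 255}]}}

```text
clock: 22.73
position: [0.5654, 0.0924, 0.2784]
ee_rot: [-0.109, 0.672, -0.509, 0.527]
ft_force: [0.2, -0.4, -0.4]
grip_width: 0.003
```

```bash
python3 st.py; python3 cl2.py
```

```text
22.7333 [-0.175  -0.0583  0.1958  1.9756 -0.6318  0.8873 -0.2358]
[[-0.4205  0.3901  0.8191  0.5654]
 [-0.6823  0.4591 -0.5689  0.0924]
 [-0.598  -0.7982  0.0731  0.2784]
 [ 0.      0.      0.      1.    ]]
lean deg 37.04430132516172 az 49.64680679391536 box [-0.0502 -0.0446  0.2784] [ 0.1702 -0.4104 -0.4476] 0.002645491970105626
pre [-0.1437 -0.0163  0.4058] [ 0.0014 -0.1605  0.0026]
start [-0.0522 -0.0468  0.2781] [ 0.0014 -0.0005  0.0026]
1.8 [ 0.0246 -0.0006  0.0058]
1.7 [ 0.0366 -0.001   0.0076]
1.6 [ 0.0488 -0.0002  0.0091]
1.5 [0.0609 0.0019 0.0104]
1.4 [0.0729 0.0051 0.0114]
1.3 [0.0845 0.0097 0.0121]
1.2 [0.0958 0.0154 0.0126]
1.1 [0.1064 0.0223 0.0127]
1.0 [0.1164 0.0304 0.0125]
0.9 [0.1255 0.0394 0.012 ]
0.8 [0.1336 0.0494 0.0112]
0.7 [0.1406 0.0601 0.0101]
0.6 [0.1465 0.0715 0.0087]
0.5 [0.1511 0.0834 0.007 ]
0.4 [0.1544 0.0956 0.005 ]
0.3 [0.1564 0.1077 0.003 ]
0.2 [0.1571 0.1194 0.0008]
0.1 [ 0.1567  0.1307 -0.0015]
-0.0 [ 0.1553  0.1416 -0.0038]
end press [ 0.1544  0.1454 -0.0047]
```

{"op": "move_arm", "data": {"increments": [{"offset": [0.012, 0, 0.003], "yaw": 0, "jaw": 255}, {"offset": [0.0246, -0.0006, 0.005], "yaw": 0, "jaw": 255}, {"offset": [0.0366, -0.001, 0.007], "yaw": 0, "jaw": 255}, {"offset": [0.0488, 0, 0.009], "yaw": 0, "jaw": 255}, {"offset": [0.0609, 0.0019, 0.01], "yaw": 0, "jaw": 255}, {"offset": [0.0729, 0.0051, 0.011], "yaw": 0, "jaw": 255}, {"offset": [0.0845, 0.0097, 0.012], "yaw": 0, "jaw": 255}, {"offset": [0.0958, 0.0154, 0.0125], "yaw": 0, "jaw": 255}, {"offset": [0.1064, 0.0223, 0.0125], "yaw": 0, "jaw": 255}, {"offset": [0.1164, 0.0304, 0.0125], "yaw": 0, "jaw": 255}]}}

```text
clock: 23.57
position: [0.539, 0.0191, 0.1869]
ee_rot: [-0.108, 0.672, -0.509, 0.528]
ft_force: [-0.0, 1.1, 1.3]
grip_width: 0.002
```

```bash
python3 st.py; python3 cl2.py | tail -13; python3 - <<'E'
from bx import *
p=manip.camera('side');X=cloud(p).reshape(-1,3);b=tob(X)
m=(b[:,1]>.02)&(b[:,1]<.13)&(b[:,0]>-.14)&(b[:,0]<-.02)&(b[:,2]>.06)&(b[:,2]<.3);q=b[m];c=np.polyfit(q[:,0],q[:,2],1)
for i in range(4): q=q[abs(q[:,2]-np.polyval(c,q[:,0]))<.02];c=np.polyfit(q[:,0],q[:,2],1)
print('lid',len(q),c,'phi',.88-np.arctan(c[0]))
E
```

```text
23.5667 [-0.0944  0.017   0.3012  2.1136 -0.7996  0.8406  0.1222]
[[-0.4193  0.3927  0.8185  0.539 ]
 [-0.6816  0.4594 -0.5696  0.0191]
 [-0.5997 -0.7967  0.075   0.1869]
 [ 0.      0.      0.      1.    ]]
lean deg 37.18590336550703 az 49.475814672674176 box [-0.1281 -0.0475  0.1869] [-0.0417  1.11    1.2917] 0.001521909684353206
1.1 [-0.0093 -0.0067 -0.0007]
1.0 [ 0.0006  0.0013 -0.0009]
0.9 [ 0.0097  0.0103 -0.0015]
0.8 [ 0.0179  0.0202 -0.0023]
0.7 [ 0.025   0.031  -0.0035]
0.6 [ 0.0309  0.0424 -0.0049]
0.5 [ 0.0355  0.0542 -0.0066]
0.4 [ 0.0388  0.0664 -0.0086]
0.3 [ 0.0408  0.0785 -0.0107]
0.2 [ 0.0416  0.0902 -0.0129]
0.1 [ 0.0412  0.1015 -0.0152]
-0.0 [ 0.0398  0.1124 -0.0175]
end press [ 0.0389  0.1162 -0.0184]
lid 820 [-0.1457  0.15  ] phi 1.0247255906775823
```

The lid follows (φ≈1.02). I'll push it the rest of the way.

{"op": "move_arm", "data": {"increments": [{"offset": [0.0097, 0.0103, -0.0015], "yaw": 0, "jaw": 255}, {"offset": [0.0179, 0.0202, -0.0023], "yaw": 0, "jaw": 255}, {"offset": [0.025, 0.031, -0.0035], "yaw": 0, "jaw": 255}, {"offset": [0.0309, 0.0424, -0.0049], "yaw": 0, "jaw": 255}, {"offset": [0.0355, 0.0542, -0.0066], "yaw": 0, "jaw": 255}, {"offset": [0.0388, 0.0664, -0.0086], "yaw": 0, "jaw": 255}, {"offset": [0.0408, 0.0785, -0.0107], "yaw": 0, "jaw": 255}, {"offset": [0.0416, 0.0902, -0.0129], "yaw": 0, "jaw": 255}, {"offset": [0.0412, 0.1, -0.0152], "yaw": 0, "jaw": 255}, {"offset": [0.0405, 0.106, -0.0165], "yaw": 0, "jaw": 255}]}}

```text
clock: 24.45
position: [0.5497, 0.0489, 0.075]
ee_rot: [-0.108, 0.672, -0.509, 0.527]
ft_force: [0.7, -2.4, 2.7]
grip_width: 0.003
```

```bash
python3 st.py; python3 cl2.py | tail -4
```

```text
24.45 [-0.0986  0.2237  0.2446  2.1852 -1.1034  0.6654  0.4251]
[[-0.4208  0.3923  0.8179  0.5497]
 [-0.6812  0.4588 -0.5705  0.0489]
 [-0.5991 -0.7973  0.0741  0.075 ]
 [ 0.      0.      0.      1.    ]]
lean deg 37.12983427966482 az 49.468130517834176 box [-0.0964 -0.0462  0.075 ] [ 0.6905 -2.4038  2.6945] 0.0025562351290113598
0.2 [-0.0007 -0.0169  0.0037]
0.1 [-0.001  -0.0056  0.0015]
-0.0 [-0.0025  0.0053 -0.0009]
end press [-0.0034  0.0091 -0.0018]
```

{"op": "move_arm", "data": {"increments": [{"offset": [-0.001, 0.003, 0], "yaw": 0, "jaw": 255}, {"offset": [-0.002, 0.005, 0], "yaw": 0, "jaw": 255}, {"offset": [-0.002, 0.007, 0], "yaw": 0, "jaw": 255}, {"offset": [-0.002, 0.008, 0], "yaw": 0, "jaw": 255}, {"offset": [-0.002, 0.008, 0], "yaw": 0, "jaw": 255}]}}

```text
clock: 24.87
position: [0.554, 0.0541, 0.0705]
ee_rot: [-0.107, 0.672, -0.509, 0.528]
ft_force: [-2.9, -1.3, 5.0]
grip_width: 0.001
```

```bash
python3 st.py; python3 cl2.py | tail -2
```

```text
24.8667 [-0.1027  0.239   0.2363  2.1799 -1.1222  0.655   0.4348]
[[-0.4202  0.3928  0.818   0.554 ]
 [-0.6809  0.4594 -0.5704  0.0541]
 [-0.5998 -0.7967  0.0744  0.0705]
 [ 0.      0.      0.      1.    ]]
lean deg 37.1865775213774 az 49.46917520958405 box [-0.09   -0.0483  0.0705] [-2.8619 -1.343   4.9813] 0.0008103246304496253
-0.0 [ 0.0001 -0.0023 -0.0011]
end press [-0.0008  0.0015 -0.002 ]
```

{"op": "move_arm", "data": {"increments": [{"offset": [0, 0.002, 0], "yaw": 0, "jaw": 255}, {"offset": [0, 0.004, 0], "yaw": 0, "jaw": 255}, {"offset": [0, 0.004, 0], "yaw": 0, "jaw": 255}]}}

```text
clock: 25.12
position: [0.5548, 0.0548, 0.0695]
ee_rot: [-0.106, 0.672, -0.508, 0.528]
ft_force: [-34.8, -16.8, 42.1]
grip_width: 0.001
```

{"op": "move_arm", "data": {"increments": [{"offset": [0, 0.001, 0], "yaw": 0, "jaw": 255}, {"offset": [0, 0.002, 0], "yaw": 0, "jaw": 255}, {"offset": [0, 0.002, 0], "yaw": 0, "jaw": 255}]}}

```text
clock: 25.37
position: [0.5552, 0.0543, 0.0695]
ee_rot: [-0.105, 0.673, -0.507, 0.528]
ft_force: [-25.0, -12.7, 29.6]
grip_width: -0.001
```

The lid is hard against its stop. I'll retreat along the tool axis and check.

{"op": "move_arm", "data": {"increments": [{"offset": [0, -0.01, 0], "yaw": 0, "jaw": 255}, {"offset": [0, -0.04, 0], "yaw": 0, "jaw": 255}, {"offset": [0, -0.08, 0], "yaw": 0, "jaw": 255}, {"offset": [0, -0.12, 0], "yaw": 0, "jaw": 255}, {"offset": [0, -0.16, 0], "yaw": 0, "jaw": 255}, {"offset": [0, -0.19, 0], "yaw": 0, "jaw": 255}, {"offset": [0, -0.19, 0], "yaw": 0, "jaw": 255}]}}

```text
clock: 25.95
position: [0.4809, -0.0375, 0.2259]
ee_rot: [-0.101, 0.67, -0.51, 0.53]
ft_force: [1.0, -1.0, -0.1]
grip_width: 0.005
```

```bash
python3 st.py; python3 - <<'E'
from bx import *
for n in ['side','scene']:
    p=manip.camera(n);X=cloud(p).reshape(-1,3);b=tob(X)
    if n=='side': cv2.imwrite('pics/s4.png',cv2.resize(p['pixels'][80:380,190:430,::-1],None,fx=2,fy=2))
    m=(abs(b[:,1])>.03)&(abs(b[:,1])<.12)&(b[:,0]>-.09)&(b[:,0]<-.015)&(b[:,2]>.04)&(b[:,2]<.14);q=b[m];c=np.polyfit(q[:,0],q[:,2],1)
    for i in range(4): q=q[abs(q[:,2]-np.polyval(c,q[:,0]))<.004];c=np.polyfit(q[:,0],q[:,2],1)
    print(n,'lid',len(q),'phi',.88-np.arctan(c[0]))
    m=(abs(X[:,0]-.455)<.08)&(abs(X[:,1]+.175)<.09)&(X[:,2]>.022)&(X[:,2]<.035);print('gauge',m.sum(),np.percentile(X[m],[2,50,98],axis=0))
E
```

```text
25.95 [-0.0137 -0.1291  0.371   2.1527 -0.7004  0.9768  0.1364]
[[-0.4182  0.4038  0.8137  0.4809]
 [-0.6759  0.4601 -0.5757 -0.0375]
 [-0.6069 -0.7907  0.0805  0.2259]
 [ 0.      0.      0.      1.    ]]
lean deg 37.749117772873895 az 48.73017376665816 box [-0.2023 -0.0147  0.2259] [ 1.0495 -1.0419 -0.1367] 0.004859760769681916
side lid 2613 phi -0.0007864095114877845
gauge 375 [[ 0.446  -0.2163  0.0223]
 [ 0.4713 -0.1797  0.0275]
 [ 0.5008 -0.1308  0.0309]]
scene lid 1921 phi -0.0022795169560796413
gauge 247 [[ 0.4452 -0.2111  0.0222]
 [ 0.4713 -0.1658  0.0265]
 [ 0.4986 -0.1256  0.0304]]
```

View pics/s4.png

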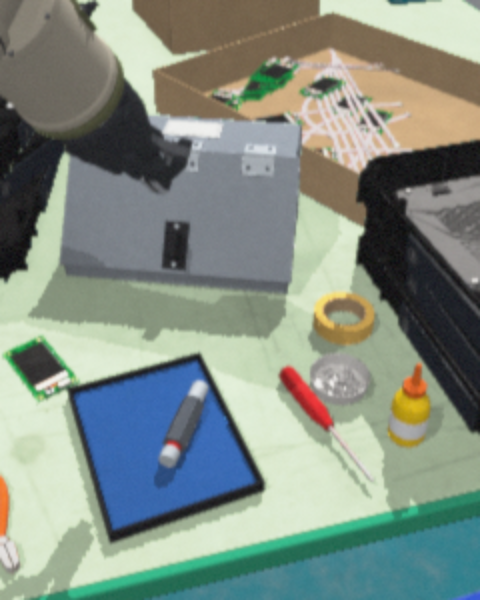

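The lid is shut (0.00 rad in both views), the gauge lies flat on the mat at (185,425) in the crop, and the robot is clear. I'll hand in.

```bash
python3 -c "
from workcell import manip
print(manip.hand_in())"
```

```text
the job is handed in; nothing more can be done
None
```

The gauge is lying on the blue mat in the tray, the lid is shut, and I have handed the job in. It took about 26 s of the 70 s allowed, and the hand-in reported no verdict.

- **Lid open:** I pinched the pull and swung the lid to about 1.82 rad.
- **Finding the gauge:** With the lid up, the gauge showed in the side and wrist cameras. I located it from their depth, which agreed to about 4 mm, instead of feeling for it.
- **Reaching in:** The moves cannot tilt the hand directly. I got a lean of about 37° by pushing joint 6 against its range limit high above the bench, then reached in and gripped the handle.
- **Setting down:** The gauge touched the mat with about 20 N while still held. I then released it and withdrew.
- **Lid shut:** I swept the lid closed with the shut fingertips.

**Last checks**
- **Lid:** It reads 0.00 rad in both fixed cameras.
- **Gauge:** It lies flat on the mat inside the tray rim, its top at about 30 mm in the depth reading.
- **Bystanders:** They look unmoved in the last picture; I did not measure them again.
- **Robot:** It ended clear of everything, with about 1 N of residual wrist force, which is noise level.

**Points to note**
- Joint 2 read -0.5001 rad against its -0.5 limit for a moment while the hand was turning.
- The final press on the lid peaked at about 57 N at the wrist. That is within the 120 N wrist limit, and it went through the fingertips, not the gripper's body.

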